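# Restock the 9 V column of the battery dispenser

## Task

Restock the battery dispenser: swing its lid open, feed every 9 V battery from the mat into the empty 9 V column so that they lie flat on one another with their terminals facing the dispenser's front, and shut the lid. Tidy up by standing the cleaning brush in the tool cup, handle down on the cup's floor and bristles up, leaning against the side of the rim that is away from the dispenser. Leave the other things on the desk where they are.

Things in the scene. Friction and masses are not known exactly. Their poses are not given: they have to be found in the camera images.
- dispenser: Grey battery dispenser fixed to the desk, 111 mm wide (y), 58 deep (x), 130 high: four upright gravity columns, clear front (facing -x, to the robot) with a sprung outlet flap at the bottom and a scoop jutting 65 mm forward of the centre. The AA, AA and C columns are stocked; the empty wider column at the left end (+y) is for 9 V batteries. Origin: centre of the underside; z up.
- mouth (a point): Centre of the open top of the 9 V column, at rim height, 130 mm above the desk; axes as the dispenser's. The column is 52 mm (x) by 29.5 mm (y) inside, its top 8 mm flared by about 5 mm. Its two side walls (y) have finger notches, 37 mm wide, open at the top and 34 mm deep, with free room for a finger outside each. It takes six batteries lying flat one on another.
- column_floor (a point): Centre of the floor of the 9 V column, 10 mm above the desk, 120 mm below the rim. Axes as the dispenser's.
- lid (a joint): Angle (rad) of the dispenser's lid, a 4 mm plate 72 mm deep, 126 mm wide over all columns: 0 = shut on the rim, growing as its front edge swings up and back about the hinge along the rear top edge; stop at 2.0. It leaves the 9 V column clear from about 1.6. It stays where it is left; about 1 N at its front edge moves it.
- lid_hinge (a point): Middle of the lid's hinge axis (parallel to the dispenser's y), at the rear top edge, 131 mm above the desk.
- lid_knob (a point): Centre of the black knob on top of the lid near its front edge, 14 mm (x) by 12 mm (y) by 18 mm high; lies 56 mm in front of and 13 mm above the hinge axis when shut. z points out of the lid's upper face. The lid's front edge lies 15 mm beyond the knob's centre.
- cup: Straight round steel tool cup, loose, 350 g, 74 mm outer diameter, 100 mm high, wall 3 mm, floor 4 mm thick; stands at the left of the dispenser. Origin: centre of the underside, z up, x and y parallel to the dispenser's at the start, so +y points away from the dispenser.
- brush: Thin contact-cleaning brush lying on the desk in front of the dispenser, 190 mm long, 30 g: round wooden handle 10 mm thick and 150 mm long, then a ferrule and a black bristle head 18 mm wide and 10 mm thick. Origin: middle of its length, 5 mm below its axis (on the desk when lying flat); x runs along it from the bare handle end to the bristles.
- brush_foot (a point): Bare end of the brush's handle, on its axis.
- brush_head (a point): Bristle end of the brush, on its axis.
- mat: Blue service mat, 230 by 270 mm, 2 mm thick, fixed to the desk at the left; the 9 V batteries lie on it. Origin: centre of its underside.
- cell1: 9 V block battery (three to five are present), lying flat, 48.5 mm long (its x, with the terminals), 26.5 mm wide (y), 17.5 mm high (z), 46 g. Origin: centre of its underside. The two round snap terminals, one wider than the other, stick out 3 mm at its +x end, which has a steel cap.
- cell2: 9 V block battery (three to five are present), lying flat, 48.5 mm long (its x, with the terminals), 26.5 mm wide (y), 17.5 mm high (z), 46 g. Origin: centre of its underside. The two round snap terminals, one wider than the other, stick out 3 mm at its +x end, which has a steel cap.
- cell3: 9 V block battery (three to five are present), lying flat, 48.5 mm long (its x, with the terminals), 26.5 mm wide (y), 17.5 mm high (z), 46 g. Origin: centre of its underside. The two round snap terminals, one wider than the other, stick out 3 mm at its +x end, which has a steel cap.
- cell4: 9 V block battery (three to five are present), lying flat, 48.5 mm long (its x, with the terminals), 26.5 mm wide (y), 17.5 mm high (z), 46 g. Origin: centre of its underside. The two round snap terminals, one wider than the other, stick out 3 mm at its +x end, which has a steel cap.
- cell5: 9 V block battery (three to five are present), lying flat, 48.5 mm long (its x, with the terminals), 26.5 mm wide (y), 17.5 mm high (z), 46 g. Origin: centre of its underside. The two round snap terminals, one wider than the other, stick out 3 mm at its +x end, which has a steel cap.
- c_cell: Bystander: a C cell standing upright on the mat among the 9 V batteries, 26 mm diameter, 50 mm high. Origin: centre of its underside.
- d_cell: Bystander: a D cell standing upright between brush and mat, 34 mm diameter, 60 mm high. Origin: centre of its underside.
- duster: Bystander: white air-duster can, 66 mm diameter, 188 mm high, at the left beyond the mat. Origin: centre of its underside.
- cleaner: Bystander: white bottle of cleaner, 72 mm diameter, 190 mm high, at the far right. Origin: centre of its underside.
- notes: Bystander: block of note paper, 76 by 76 by 14 mm. Origin: centre of its underside.
- tape: Bystander: roll of clear tape lying flat, 76 mm diameter, 20 mm high, behind the cup. Origin: centre of its underside.
- driver: Bystander: screwdriver lying behind the mat. Origin: in the middle of its underside.
- mug: Bystander: white mug, 80 mm diameter, 90 mm high, at the far left. Origin: centre of its underside.

How it is judged:
By the outcome, as a careful person would: the job done as asked, in the order asked, and still so for the second after the job is handed in, with the robot touching nothing.
Of cell1, cell2, cell3, cell4, cell5 only 3 to 5 are there at a start; the rules pass over those that are not, and their reading is None.
At some moment in a run one of cell1, cell2, cell3, cell4, cell5, brush may be knocked a few centimetres aside while the robot is not near it.
It also fails if it takes over 210 s, if anything falls off the work surface, if the arm or the gripper's body presses on something with over 40 N, if the wrist force passes 120 N, or if a joint passes its speed limit or range.

## Robot

A 6-joint arm with a two-finger parallel gripper is mounted at the origin on the work surface. World frame = base frame: x ahead of the robot, y to its left, z up, the work surface at z = 0. Lengths are in mm, angles in rad, forces in N, time in s.
With the tool pointing down it reaches from about 350 to 725 mm from the base axis. Payload 6 kg.
Tool frame: the origin (TCP) lies between the finger pads; the fingertips stand 17 mm ahead of it and the grasp point (between the pads) lies 2 mm behind it; z points along the fingers, y is the direction in which the jaws open and shut (so a half turn about z gives the same grasp; the last joint's range is limited). The gripper opens to 85 mm and grips with 20 to 120 N. Pads are 22 mm wide; open, the fingers measure 114 mm over their backs; the gripper's body (76 mm by 85 mm) begins 54 mm behind the grasp point. The pads swing forward as they close: fully open they stand 13 mm farther back than shut.
Start: joints at [-0.962, 0.04, 0.085, 0, -1.615, -0.334], TCP at [162.823, -577.464, 248.261] pointing down, gripper open.
Joint ranges: [-2.56, 2.56], [-1.29, 2.01], [-1.08, 1.49], [-3.29, 1.98], [-2.81, -0.18], [-2.99, 2.99]. Speed limits (rad/s): [2.57, 2.57, 3.01, 3.14, 3.14, 3.14].

## Interface

Orientations are given as a unit quaternion [w, x, y, z].
In Python, from rig import arm gives the robot as it stands. The module is installed in compiled form; this text tells all that it offers.
- The arm moves only by the tool move_arm, never from a script. Its argument "moves" is a list of rows, each a list of 5 numbers: the gripper's target within -1 to 1 (fully open at 1, half-way at 0, shut at -1), then the shift along the tool's x, y, z normalised to -1 to 1, where 1 is 150 mm, then the turn about the tool's z normalised to -1 to 1, where 1 is 60 degrees. In form: [[grip, dx, dy, dz, turn], ...]. A call has 1 to 8 rows; each row shifts and turns the commanded pose from where the row before left it, along the tool's axes as they then stand; what a row does not reach is not made up. A row lasts 1/8 s, in which the tool goes at most 62.5 mm and 10.7 degrees, less where a joint would pass 70% of its speed; a pose out of reach is approached as far as the arm can. A call with a number of a shift or a turn outside -1 to 1 is refused whole. A call with a gripper value outside its range is refused whole. The fingers move at their own pace and stop on an object; "force" is the grip in N (left out, the last holds). Time passes only in rows, so rows that do not move let the fingers close. It gives the time, the measured TCP pose, the force and the opening at its end, in the units of the state.
- arm.sense(): the state, without advancing time (a new reading comes with each control period).
- arm.camera(name): name is "scene" or "top" or "wrist"; returns a dict with "img" (384x512x3 uint8, red, green, blue), "camera_matrix" (3x3 intrinsics, pixels), "R" (3x3) and "t" (3): a world point X has camera coordinates R X + t; the wrist camera has in their place "hand_eye" (4x4, takes a point from camera to tool coordinates, whose origin is the TCP and whose axes are the flange's). Camera axes: x right, y down, z forward; pixel columns grow to the right and rows downward; lengths in mm; the calibration is good to about 2 mm. A picture is of the moment at which its call begins: read the wrist's pose just before it. There is no depth.
- arm.job_done(): hands the job in, once; it reports no verdict.
The state is a dict: "t": time; "q": joint angles; "qd": joint speeds; "tau": joint torques, N m; "eef_pos": TCP position; "ee_rot": TCP orientation; "wrist_force": force on the tool from outside, world axes, zero at the start; "wrist_torque": the same for the moment, N m; "width": finger opening in mm.
Only numpy, scipy, OpenCV 4.12 (cv2) and the standard library are available. Lean on these libraries where they do the work, as an engineer would, in place of code of your own. Each camera call takes 0.05 s, during which the arm holds its last target. There are 200 camera calls.

## Working session

There is one attempt and no reset: what is moved stays moved. The work goes in short steps, Python scripts to look and compute and a tool call to move; the robot and the scene stay as the last step left them, time stands still between calls to the robot, and variables do not carry over. Pictures are saved under pics/ and viewed, about 12 in all and at most 16, crops included, and the job is handed in when it is done.

Besides the shell and the picture viewer there is one more tool, called after "Emit:" as name([rows], argument=value, ...), one row to a line, values as JSON. move_arm: Moves the arm, as the interface text tells. Its arguments: {"type":"object","properties":{"moves":{"type":"array","items":{"type":"array","items":{"type":"number"}}},"force":{"type":"number"}},"required":["moves"]}

```bash
mkdir -p pics; ls
python3 - <<'E'
from rig import arm
import cv2
s=arm.sense();print(s)
for n in ["scene","top"]:
    c=arm.camera(n);cv2.imwrite(f"pics/{n}0.png",cv2.resize(c["img"][:,:,::-1],(800,600),interpolation=cv2.INTER_CUBIC));print(n,c["camera_matrix"],c["R"],c["t"])
c=arm.camera("wrist");print(c["hand_eye"],c["camera_matrix"])
E
```

```text
pics
{'t': 0.0, 'q': array([-9.62289627e-01,  4.07887237e-02,  8.38326731e-02, -4.51084760e-04,
       -1.61551134e+00, -3.33660180e-01]), 'qd': array([-0.00062032,  0.00034451, -0.00062794, -0.00232479,  0.0017563 ,
       -0.0018238 ]), 'tau': array([-2.46418840e-04, -3.68215692e+01,  3.47409689e+01,  6.93190366e+00,
       -5.32216407e-03, -4.55688019e-05]), 'eef_pos': array([ 162.81396284, -577.17968592,  247.30642852]), 'ee_rot': array([-1.78426235e-04, -1.37000874e-01,  9.90570549e-01,  8.46788886e-04]), 'wrist_force': array([0.53375567, 0.53762234, 0.60981195]), 'wrist_torque': array([ 0.02931895,  0.01078047, -0.01195862]), 'width': 85.4192114008503}
scene [[423.01688716   0.         249.95239522]
 [  0.         423.01688716 196.79087822]
 [  0.           0.           1.        ]] [[ 0.85415527  0.51996003  0.00776814]
 [ 0.32245711 -0.51787308 -0.79235654]
 [-0.40797083  0.6793004  -0.61000883]] [-505.41434842  -72.97245054 1550.21370346]
top [[350.42981293   0.         263.00296957]
 [  0.         350.42981293 186.80672108]
 [  0.           0.           1.        ]] [[ 0.01923112 -0.99962457  0.01951623]
 [-0.99755199 -0.02049654 -0.06685745]
 [ 0.06723236 -0.01818271 -0.99757165]] [  32.16709212  558.81487804 1148.12047449]
[[-6.06078233e-04 -9.64284630e-01 -2.64867487e-01  6.78023411e+01]
 [ 9.99999813e-01 -5.61917274e-04 -2.42498349e-04 -1.40897806e+00]
 [ 8.50038149e-05 -2.64867584e-01  9.64284790e-01 -1.25603539e+02]
 [ 0.00000000e+00  0.00000000e+00  0.00000000e+00  1.00000000e+00]] [[276.6148141    0.         256.25133184]
 [  0.         276.6148141  194.80263877]
 [  0.           0.           1.        ]]
```

View pics/top0.png

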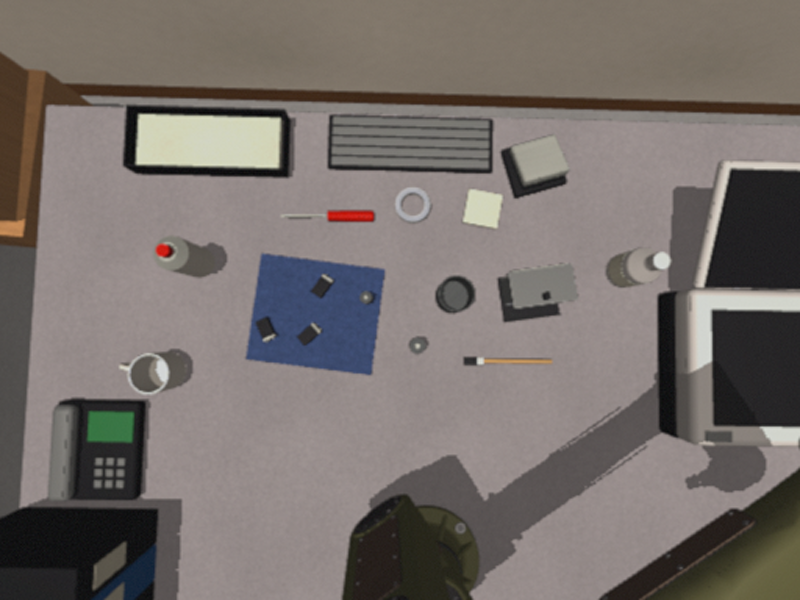

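View pics/scene0.png

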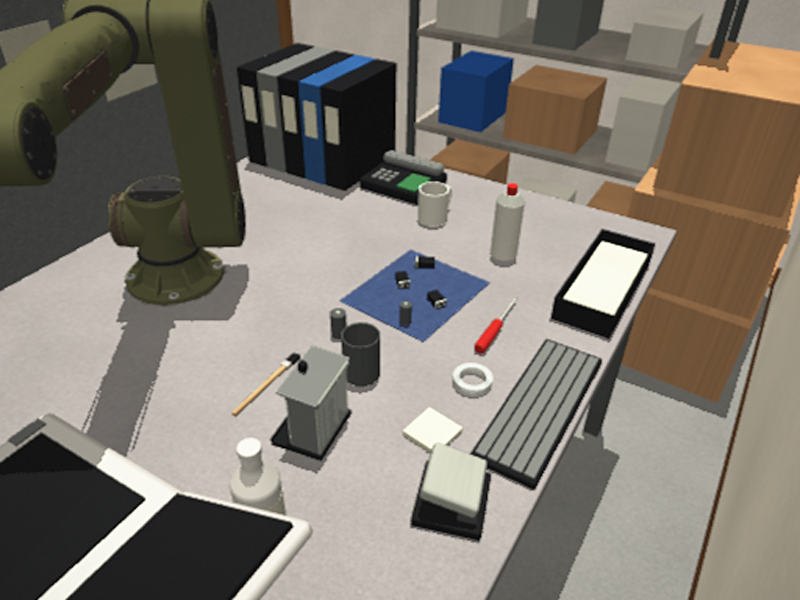

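Top view (800 px): three 9 V cells on the mat at (321,286), (266,328) and (309,333). The C cell is at (367,297), D cell (418,344), cup (455,295), lid (541,286) with knob (546,295), and brush (465..552,361) with its bristles on the left. I'll convert these to positions now.

```bash
cat > h.py <<'E'
import numpy as np, cv2
from rig import arm
from scipy.spatial.transform import Rotation as Ro
def pose():
    s=arm.sense(); q=s["ee_rot"]; return Ro.from_quat([q[1],q[2],q[3],q[0]]).as_matrix(), np.array(s["eef_pos"]), s
def get(name):
    R,p,_=pose(); c=arm.camera(name); c["img"]=c["img"].copy()
    if name=="wrist":
        H=c["hand_eye"]; c["Rc"]=R@H[:3,:3]; c["o"]=R@H[:3,3]+p
    else: c["Rc"]=c["R"].T; c["o"]=-c["R"].T@c["t"]
    return c
def ray(c,uv,z):
    uv=np.atleast_2d(np.asarray(uv,float)); K=c["camera_matrix"]
    d=np.c_[(uv-K[[0,1],[2,2]])/K[0,0],np.ones(len(uv))]@c["Rc"].T
    return (c["o"]+d*((z-c["o"][2])/d[:,2:]))
def pix(c,X):
    x=(np.atleast_2d(X)-c["o"])@c["Rc"]; K=c["camera_matrix"]
    return x[:,:2]/x[:,2:]*K[0,0]+K[[0,1],[2,2]]
def save(img,n,box=None,s=1):
    if box: img=img[box[1]:box[3],box[0]:box[2]]
    cv2.imwrite("pics/"+n,cv2.resize(img[:,:,::-1],None,fx=s,fy=s,interpolation=cv2.INTER_CUBIC))
def go(x,y,z=None,ax=None):
    """print the tool-frame shift (units of 150 mm) and turn (units of 60 deg) to a target"""
    R,p,s=pose(); t=np.array([x,y,p[2] if z is None else z]); a=np.arctan2(R[1,0],R[0,0])
    d=R.T@(t-p)/150; print("pos",p.round(1),"ax deg",np.degrees(a).round(1),"shift",d.round(3),"n",np.linalg.norm(d).round(2),end=" ")
    if ax is not None:
        da=(np.degrees(a)-ax+180)%360-180; print("turn",(da/60).round(3),"q6",s["q"][5].round(2),end="")
    print()
E
python3 - <<'E'
from h import *
c=get("top"); k=512/800
def P(n,u,v,z): print(n,ray(c,[u*k,v*k],z)[0].round(0))
for n,u,v,z in [("cup",455,290,100),("C",367,295,50),("D",418,343,60),("knob",546,295,150),("lidTL",508,268,135),("lidTR",574,263,135),("lidBR",577,299,135),("lidBL",511,307,135),("bh",464,361,5),("bf",552,361,5)]:P(n,u,v,z)
img=c["img"]; hsv=cv2.cvtColor(img,cv2.COLOR_RGB2HSV)
blue=((hsv[...,1]>110)&(hsv[...,0]>100)&(hsv[...,0]<130)&(hsv[...,2]>50)).astype(np.uint8)
cs,_=cv2.findContours(blue,0,2); m=max(cs,key=cv2.contourArea); print("mat",ray(c,cv2.boxPoints(cv2.minAreaRect(m)),2)[:,:2].round(0).tolist())
mask=np.zeros_like(blue); cv2.drawContours(mask,[cv2.convexHull(m)],-1,1,-1)
dark=((hsv[...,2]<55)|(hsv[...,1]<90)).astype(np.uint8)*mask
cs,_=cv2.findContours(dark,0,2)
for q in cs:
    if cv2.contourArea(q)>15:
        r=cv2.minAreaRect(q); b=ray(c,cv2.boxPoints(r),15)[:,:2]; print(r[0],"ctr",b.mean(0).round(0),"sides",np.linalg.norm(b[1]-b[0]).round(),np.linalg.norm(b[2]-b[1]).round())
print(ray(c,[[0,0],[1,0],[0,1]],15).round(1).tolist())
save(img,"mat.png",(150,155,255,245),7)
E
```

```text
cup [558. -43. 100.]
C [548. 135.  50.]
D [451.  28.  60.]
knob [ 549. -211.  150.]
lidTL [ 600. -141.  135.]
lidTR [ 613. -269.  135.]
lidBR [ 543. -275.  135.]
lidBL [ 525. -147.  135.]
bh [413. -73.   5.]
bf [ 416. -263.    5.]
mat [[413.0, 389.0], [633.0, 369.0], [605.0, 105.0], [384.0, 128.0]]
(197.68002319335938, 212.74002075195312) ctr [468. 258.] sides 51.0 31.0
(170.00001525878906, 211.00003051757812) ctr [472. 349.] sides 32.0 51.0
(234.0, 190.0) ctr [546. 140.] sides 27.0 27.0
(205.94000244140625, 182.08001708984375) ctr [570. 234.] sides 50.0 29.0
[[1178.2, 952.4, 15.0], [1178.3, 949.0, 15.0], [1174.7, 952.1, 15.0]]
```

View pics/mat.png

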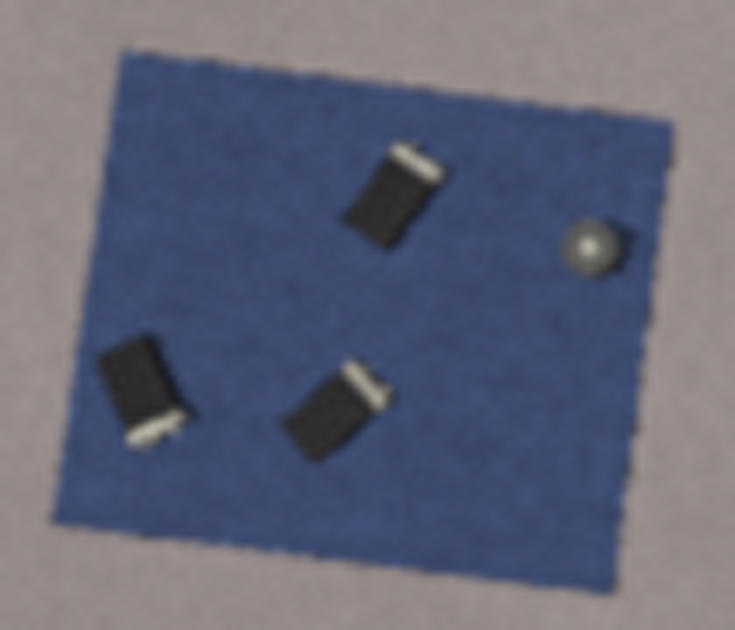

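```bash
python3 -c "
from h import *
go(540,-210,280,-173.5)"
```

```text
pos [ 162.8 -577.3  247.6] ax deg -164.3 shift [-3.085  1.675 -0.214] n 3.52 turn 0.154 q6 -0.33
```

Emit:
move_arm([
  [1, -0.34, 0.185, -0.04, 0],
  [1, -0.34, 0.185, -0.04, 0],
  [1, -0.34, 0.185, -0.04, 0],
  [1, -0.34, 0.185, -0.04, 0],
  [1, -0.34, 0.185, -0.04, 0],
  [1, -0.34, 0.185, 0, 0],
  [1, -0.34, 0.185, 0, 0],
  [1, -0.34, 0.185, 0, 0],
], force=30)

```text
t: 1.2
eef_pos: [496.4, -251.4, 278.4]
ee_rot: [0.0, -0.137, 0.991, 0.0]
wrist_force: [1.6, -1.3, -0.3]
width: 85.6
```

Emit:
move_arm([
  [1, -0.34, 0.185, 0, 0],
  [0.3, 0, 0, 0, 0.15],
  [0.3, 0, 0, 0, 0],
  [0.3, 0, 0, 0, 0],
])

```text
t: 1.7
eef_pos: [536.5, -213.0, 278.4]
ee_rot: [0.0, -0.06, 0.998, -0.0]
wrist_force: [-0.0, 0.2, -0.1]
width: 55.6
```

```bash
python3 -c "
from h import *
c=get('wrist'); go(549,-211,161,-173.5); save(c['img'],'w1.png',None,1.5)
print(pix(c,[[549,-211,150],[549,-211,135]]))"
```

```text
pos [ 536.5 -213.1  278.5] ax deg -173.2 shift [-0.084  0.004  0.783] n 0.79 turn 0.005 q6 -1.42
[[258.38932269 205.23476698]
 [258.2831759  200.77941688]]
```

View pics/w1.png

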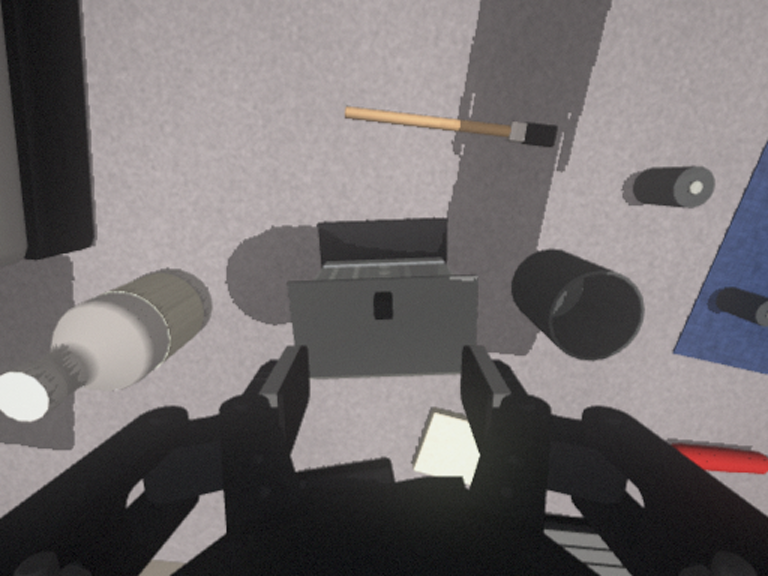

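```bash
python3 -c "
from h import *
c=get('wrist'); im=c['img']
g=im.max(2)[185:222,240:270]; m=(g<30).astype(np.uint8); 
cs,_=cv2.findContours(m,0,2); k=max(cs,key=cv2.contourArea); x,y,w,h=cv2.boundingRect(k);print(x+240,y+185,w,h)
print('knob',ray(c,[[x+240+w/2,y+185+h/2]],146), 'bot', ray(c,[[x+240+w/2,y+185+h]],153))
print(ray(c,np.array([[288,282],[477,278],[310,377.5],[462,373.5]])/1.5,135).round(1))
print(pose()[2]['q'])
"
```

```text
252 196 1 1
knob [[ 542.11460375 -217.6576281   146.        ]] bot [[ 540.63167347 -217.73485706  153.        ]]
[[ 543.6 -278.7  135. ]
 [ 525.9 -153.8  135. ]
 [ 611.9 -259.1  135. ]
 [ 596.  -152.   135. ]]
[-3.08332630e-02 -1.51613521e-02  8.39678922e-02 -8.64259300e-05
 -1.66956471e+00 -1.42148666e+00]
```

```bash
python3 -c "
from h import *
c=get('wrist'); print(ray(c,np.array([[383,306],[384,318.5]])/1.5,146).round(1), c['img'][196:212:3,250:260].max(2))
go(549.5,-214,163,-172)"
```

```text
[[ 549.3 -214.1  146. ]
 [ 557.8 -212.4  146. ]] [[39 32 34 34 34 31 32 32 34 34]
 [34 36 33 37 34 36 38 37 35 35]
 [37 38 34 38 38 39 36 38 38 35]
 [39 39 38 38 37 38 40 36 35 33]
 [36 36 38 37 36 36 34 35 37 34]
 [36 32 37 38 37 37 37 36 39 32]]
pos [ 536.5 -213.1  278.5] ax deg -173.2 shift [-0.085 -0.016  0.77 ] n 0.78 turn -0.021 q6 -1.42
```

Emit:
move_arm([
  [-0.2, -0.085, -0.016, 0.2, -0.02],
  [-0.2, 0, 0, 0.3, 0],
  [-0.2, 0, 0, 0.27, 0],
  [-0.2, 0, 0, 0, 0],
  [-1, 0, 0, 0, 0],
  [-1, 0, 0, 0, 0],
  [-1, 0, 0, 0, 0],
  [-1, 0, 0, 0, 0],
], force=25)

```text
t: 2.85
eef_pos: [550.1, -212.7, 165.1]
ee_rot: [0.001, -0.07, 0.998, 0.0]
wrist_force: [-3.1, 4.6, 1.3]
width: 11.2
```

```bash
python3 -c "
from h import *
R,p,s=pose();print(p,s['width'],s['wrist_force'])
# arc rows
psi=np.radians(8.2);r=np.hypot(56,13);a0=np.arctan2(13,56)
A=np.radians([0,7,14,21,28,35,42]);x=-r*np.cos(a0+A);z=r*np.sin(a0+A)
print((np.diff(-x)/150).round(3),(np.diff(-z)/150).round(3))"
```

```text
[ 550.13970124 -212.68229662  165.12262986] 11.181235244108773 [-3.10844415  4.57750385  1.30825428]
[-0.013 -0.019 -0.024 -0.029 -0.033 -0.037] [-0.045 -0.043 -0.04  -0.037 -0.033 -0.029]
```

Emit:
move_arm([
  [-1, -0.018, 0, -0.045, 0],
  [-1, -0.024, 0, -0.043, 0],
  [-1, -0.028, 0, -0.04, 0],
  [-1, -0.032, 0, -0.036, 0],
  [-1, -0.036, 0, -0.032, 0],
  [-1, -0.038, 0, -0.028, 0],
  [-1, 0, 0, 0, 0],
])

```text
t: 3.72
eef_pos: [576.7, -208.6, 196.2]
ee_rot: [0.0, -0.07, 0.998, 0.001]
wrist_force: [-0.2, 6.2, -4.8]
width: 10.6
```

```bash
python3 -c "
from h import *
R,p,s=pose();print(p,s['width'],s['wrist_force'])
c=get('scene'); save(c['img'],'s1.png',(150,180,300,310),4)"
```

```text
[ 576.7098159  -208.550981    196.23605288] 10.61692981040777 [-0.2095707   6.16231839 -4.75233747]
```

View pics/s1.png

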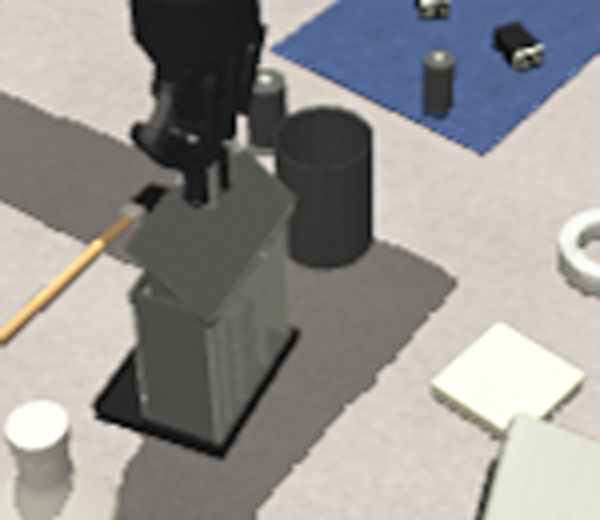

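Emit:
move_arm([
  [0, 0, 0, 0, 0],
  [0, 0, 0, 0, 0],
  [0, 0, 0, -0.25, 0],
  [0, 0, 0, -0.25, 0],
  [-1, 0.37, 0, 0, 0],
  [-1, 0, 0, 0.33, 0],
  [-1, 0, 0, 0.33, 0],
  [-1, 0, 0, 0, 0],
])

```text
t: 4.78
eef_pos: [519.0, -217.5, 169.2]
ee_rot: [-0.003, -0.069, 0.998, 0.001]
wrist_force: [0.7, 0.3, 0.2]
width: -0.0
```

```bash
python3 -c "
from h import *
R,p,s=pose();print(p,s['width'],s['wrist_force']); go(602,-206,170,-172)"
```

```text
[ 519.04955476 -217.48311072  169.22630394] -0.03306911100251632 [0.66347727 0.33847584 0.21334597]
pos [ 519.  -217.5  169.2] ax deg -172.1 shift [-0.558 -0.    -0.009] n 0.56 turn -0.001 q6 -1.39
```

Emit:
move_arm([
  [-1, -0.1, 0, 0, 0],
  [-1, -0.1, 0, 0, 0],
  [-1, -0.1, 0, 0, 0],
  [-1, -0.1, 0, 0, 0],
  [-1, -0.08, 0, 0, 0],
  [-1, -0.08, 0, 0, 0],
  [-1, 0, 0, 0, 0],
])

```text
t: 5.65
eef_pos: [605.4, -205.9, 173.0]
ee_rot: [0.0, -0.069, 0.998, -0.0]
wrist_force: [-2.2, 0.3, 3.1]
width: -0.2
```

Emit:
move_arm([
  [-1, 0.2, 0, 0, 0],
  [-1, 0.1, 0, -0.35, 0],
  [-1, 0.1, 0.2, -0.35, 0],
  [0.2, 0.1, 0.1, 0, 0],
  [0.2, 0, 0, 0, 0],
])

```text
t: 6.28
eef_pos: [524.0, -170.6, 278.4]
ee_rot: [0.001, -0.07, 0.998, 0.0]
wrist_force: [0.1, 0.2, -0.1]
width: 35.5
```

```bash
python3 -c "
from h import *
c=get('wrist'); go(549.5,-214,163,-172); save(c['img'],'w2.png',None,1.5)"
```

```text
pos [ 524.1 -171.   277.3] ax deg -172.0 shift [-0.127 -0.308  0.762] n 0.83 turn -0.0 q6 -1.48
```

View pics/w2.png

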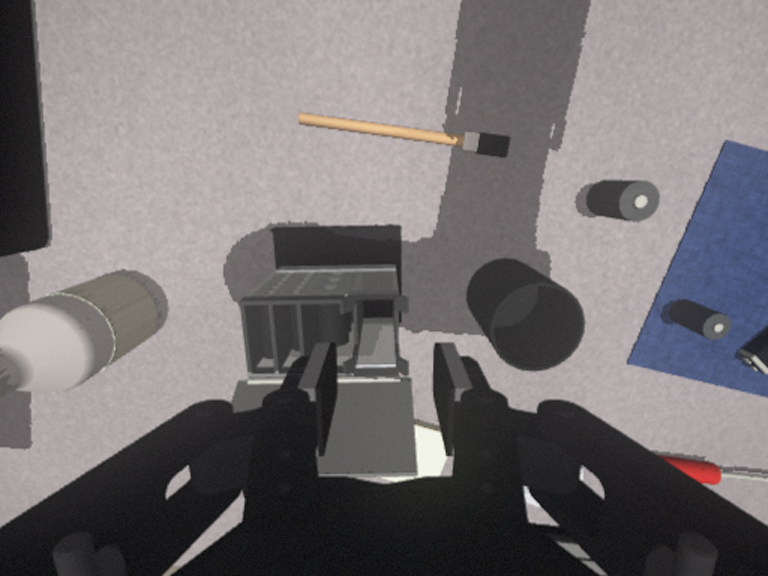

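```bash
python3 -c "
from h import *
c=get('wrist'); save(c['img'],'w3.png',(155,185,280,260),6)
np.set_printoptions(suppress=True)
psi=np.radians(8.2);ex=np.array([np.cos(psi),np.sin(psi),0]);ey=np.array([-np.sin(psi),np.cos(psi),0])
D=np.array([534.75,-216.25,130])+43*ex
print(D)
for y in (-55.5,20,38,55.5):
  print(y,((pix(c,[D-29*ex+y*ey,D+29*ex+y*ey])-[155,185])*6).round(0).tolist())"
```

```text
[ 577.31037793 -210.11695585  130.        ]
-55.5 [[26.0, 121.0], [57.0, 426.0]]
20 [[464.0, 119.0], [473.0, 424.0]]
38 [[568.0, 119.0], [572.0, 424.0]]
55.5 [[670.0, 118.0], [668.0, 423.0]]
```

View pics/w3.png

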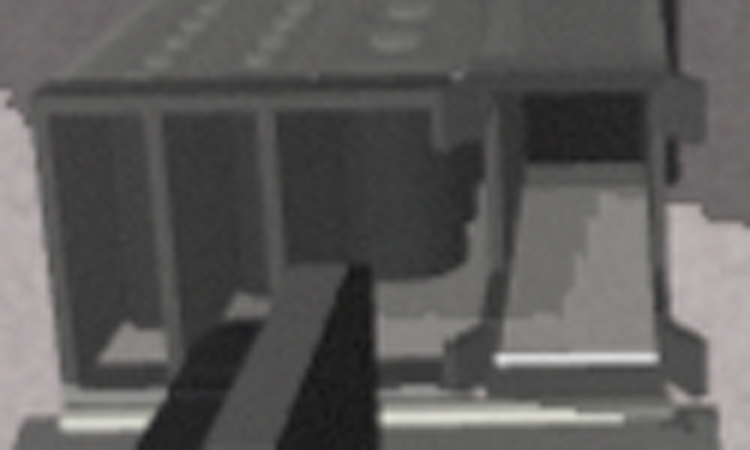

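```bash
python3 -c "
from h import *
c=get('wrist'); print(ray(c,[[155+573/6,185+238/6],[155+668/6,185+85/6],[155+38/6,185+88/6]],130).round(1))
go(468,258,280)
"
```

```text
[[ 564.4 -173.3  130. ]
 [ 534.5 -161.   130. ]
 [ 549.9 -267.5  130. ]]
pos [ 524.1 -171.6  276.3] ax deg -172.0 shift [-0.026  2.888 -0.023] n 2.89
```

```bash
cat >> h.py <<'E'
def rows(x,y,z,ax,g=0.2,n=None):
    """print rows of an even straight move to a target, turning on the way"""
    R,p,s=pose(); a=np.degrees(np.arctan2(R[1,0],R[0,0])); da=(a-ax+180)%360-180; d=np.array([x,y,z])-p
    n=n or int(max(np.ceil(np.linalg.norm(d)/60),np.ceil(abs(da)/10),1)); out=[]
    for i in range(n):
        t=np.radians(a-da*i/n); w=d/n/150
        out.append([g]+(np.round([w[0]*np.cos(t)+w[1]*np.sin(t), w[0]*np.sin(t)-w[1]*np.cos(t), -w[2], da/60/n],3)+0.).tolist())
    print("at",p.round(1),round(a,1),"w",round(s["width"],1),"f",s["wrist_force"].round(1),"q6",s["q"][5].round(2)); print(out)
E
python3 -c "
from h import *
rows(468,258,170,-50,0.2)"
```

```text
at [ 524.1 -171.6  276.3] -172.0 w 51.2 f [0.6 0.6 0. ] q6 -1.48
[[0.2, -0.002, 0.222, 0.055, -0.156], [0.2, -0.038, 0.219, 0.055, -0.156], [0.2, -0.073, 0.21, 0.055, -0.156], [0.2, -0.107, 0.195, 0.055, -0.156], [0.2, -0.137, 0.175, 0.055, -0.156], [0.2, -0.164, 0.15, 0.055, -0.156], [0.2, -0.186, 0.122, 0.055, -0.156], [0.2, -0.203, 0.09, 0.055, -0.156], [0.2, -0.215, 0.055, 0.055, -0.156], [0.2, -0.221, 0.019, 0.055, -0.156], [0.2, -0.222, -0.017, 0.055, -0.156], [0.2, -0.216, -0.053, 0.055, -0.156], [0.2, -0.204, -0.087, 0.055, -0.156]]
```

Emit:
move_arm([
  [0.2, 0, 0.222, 0.055, -0.156],
  [0.2, -0.038, 0.22, 0.055, -0.156],
  [0.2, -0.073, 0.21, 0.055, -0.156],
  [0.2, -0.107, 0.195, 0.055, -0.156],
  [0.2, -0.137, 0.175, 0.055, -0.156],
  [0.2, -0.164, 0.15, 0.055, -0.156],
  [0.2, -0.186, 0.122, 0.055, -0.156],
  [0.2, -0.203, 0.09, 0.055, -0.156],
])

```text
t: 7.42
eef_pos: [489.2, 93.9, 210.2]
ee_rot: [-0.001, -0.663, 0.748, 0.0]
wrist_force: [0.1, 0.3, 0.1]
width: 51.5
```

Emit:
move_arm([
  [0.2, -0.215, 0.055, 0.055, -0.156],
  [0.2, -0.22, 0.019, 0.055, -0.156],
  [0.2, -0.222, -0.017, 0.055, -0.156],
  [0.2, -0.216, -0.053, 0.055, -0.156],
  [0.2, -0.204, -0.087, 0.055, -0.156],
  [0.2, 0, 0, 0, 0],
  [0.2, 0, 0, 0, 0],
])

```text
t: 8.3
eef_pos: [468.7, 257.8, 169.5]
ee_rot: [0.001, 0.905, -0.426, -0.0]
wrist_force: [0.0, 0.4, 0.2]
width: 51.3
```

```bash
cat >> h.py <<'E'
def cells(c,zt=19.5):
    """dark bodies + steel caps on the blue mat -> centre and heading"""
    hsv=cv2.cvtColor(c["img"],cv2.COLOR_RGB2HSV); S,V=hsv[...,1],hsv[...,2]
    nb=((S<90)|(V<45)).astype(np.uint8); cs,_=cv2.findContours(cv2.morphologyEx(nb,cv2.MORPH_OPEN,np.ones((3,3))),0,2)
    for q in cs:
        r=cv2.minAreaRect(q); b=ray(c,cv2.boxPoints(r),zt)[:,:2]; l=[np.linalg.norm(b[1]-b[0]),np.linalg.norm(b[2]-b[1])]
        if 20<min(l)<45 and 40<max(l)<70: print("blob",np.round(r[0]),"ctr",b.mean(0).round(1),"sides",np.round(l,1))
E
python3 -c "
from h import *
R,p,s=pose();print(p,s['q'])
c=get('wrist'); save(c['img'],'w4.png',None,1.5); cells(c); print(pix(c,[[468,258,19.5]]))"
```

```text
[468.68839326 257.8002443  169.52909262] [ 8.79091424e-01 -1.27993993e-01 -2.21011557e-01  8.13321992e-05
 -1.47920943e+00 -1.89130341e-01]
blob [259. 185.] ctr [467.1 253.7] sides [27.3 50. ]
blob [192. 100.] ctr [568. 230.] sides [29.5 48.1]
[[255.18715351 188.1089239 ]]
```

View pics/w4.png

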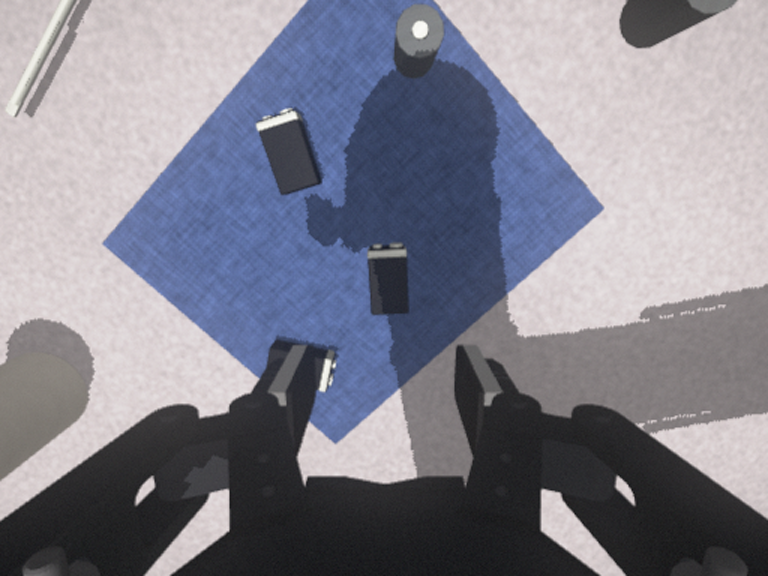

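```bash
python3 - <<'E'
s=open('h.py').read()
s=s.replace('''print("blob"''','''
            m=np.zeros_like(nb); cv2.drawContours(m,[q],-1,1,-1); br=np.argwhere((m>0)&(V>np.percentile(V[m>0],85)))[:,::-1].mean(0)
            i=int(l[1]>l[0]); e=b[1+i]-b[i]; f=ray(c,br,zt)[0,:2]-b.mean(0); e=e*np.sign(e@f)
            print("heading",np.degrees(np.arctan2(e[1],e[0])).round(1),"blob"''').replace("if 20<min(l)<45 and 40<max(l)<70: ","if 20<min(l)<45 and 40<max(l)<70:")
open('h.py','w').write(s)
E
python3 -c "
from h import *
c=get('wrist'); cells(c); rows(467,254,24,-49)"
```

```text
heading -49.7 blob [258. 185.] ctr [467.6 254. ] sides [26.  50.6]
heading -33.5 blob [192. 100.] ctr [568.2 230.4] sides [29.6 48. ]
at [468.8 257.5 170.2] -50.5 w 50.7 f [0.5 0.8 0.2] q6 -0.19
[[0.2, 0.003, 0.008, 0.325, -0.008], [0.2, 0.003, 0.008, 0.325, -0.008], [0.2, 0.003, 0.008, 0.325, -0.008]]
```

Emit:
move_arm([
  [0.2, 0.008, 0.024, 0.35, -0.015],
  [0.2, 0, 0, 0.35, 0],
  [0.2, 0, 0, 0.29, 0],
  [0.2, 0, 0, 0, 0],
  [-1, 0, 0, 0, 0],
  [-1, 0, 0, 0, 0],
  [-1, 0, 0, 0, 0],
  [-1, 0, 0, 0, 0],
], force=40)

```text
t: 9.4
eef_pos: [467.1, 255.3, 23.3]
ee_rot: [-0.001, 0.908, -0.418, 0.001]
wrist_force: [-0.8, -0.7, 6.1]
width: 25.2
```

Emit:
move_arm([
  [-1, 0, 0, -0.2, 0],
  [-1, 0, 0, -0.4, 0],
  [-1, 0, 0, -0.4, 0],
  [-1, 0, 0, -0.35, 0],
  [-1, 0, 0, 0, 0],
])

```text
t: 10.02
eef_pos: [467.7, 255.8, 229.7]
ee_rot: [-0.004, 0.908, -0.418, 0.002]
wrist_force: [0.1, 0.7, -2.1]
width: 25.3
```

```bash
python3 -c "
from h import *
rows(564.4,-173.3,200,-171.8,-1)
c=get('wrist'); save(c['img'],'w5.png',(150,120,362,384),2.2)"
```

```text
at [467.7 255.8 229.7] -49.5 w 25.3 f [ 0.1  0.7 -2.1] q6 -0.17
[[-1, 0.199, 0.105, 0.015, 0.157], [-1, 0.214, 0.071, 0.015, 0.157], [-1, 0.223, 0.035, 0.015, 0.157], [-1, 0.226, -0.002, 0.015, 0.157], [-1, 0.222, -0.038, 0.015, 0.157], [-1, 0.213, -0.074, 0.015, 0.157], [-1, 0.198, -0.108, 0.015, 0.157], [-1, 0.178, -0.139, 0.015, 0.157], [-1, 0.153, -0.166, 0.015, 0.157], [-1, 0.123, -0.189, 0.015, 0.157], [-1, 0.091, -0.207, 0.015, 0.157], [-1, 0.056, -0.219, 0.015, 0.157], [-1, 0.019, -0.225, 0.015, 0.157]]
```

View pics/w5.png

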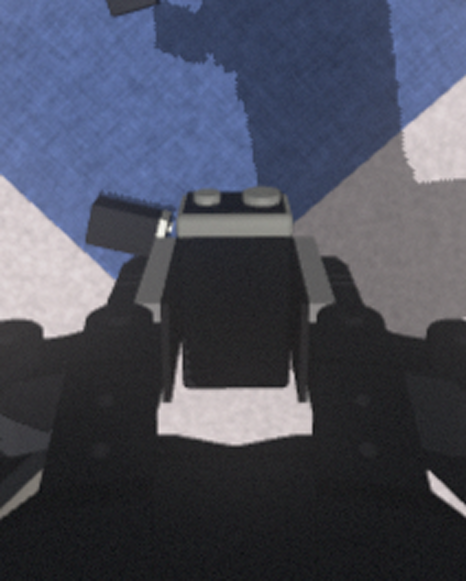

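```bash
cat >> h.py <<'E'
def held(c,uv,zt=3.8):
    """points of a held thing in tool coordinates on the plane tool z=zt"""
    H=c["hand_eye"];K=c["camera_matrix"];uv=np.atleast_2d(np.asarray(uv,float))
    d=np.c_[(uv-K[[0,1],[2,2]])/K[0,0],np.ones(len(uv))]@H[:3,:3].T
    return H[:3,3]+d*((zt-H[2,3])/d[:,2:])
E
python3 -c "
from h import *
c=get('wrist'); print(held(c,[[257,216.4],[257,295.5],[150+177/2.2,217],[150+294/2.2,217]]).round(1))"
```

```text
[[ 21.5   1.6   3.8]
 [-23.8   1.6   3.8]
 [ 21.2 -11.6   3.8]
 [ 21.1  14.8   3.8]]
```

Emit:
move_arm([
  [-1, 0.199, 0.105, 0.015, 0.157],
  [-1, 0.214, 0.071, 0.015, 0.157],
  [-1, 0.223, 0.035, 0.015, 0.157],
  [-1, 0.226, -0.002, 0.015, 0.157],
  [-1, 0.222, -0.038, 0.015, 0.157],
  [-1, 0.213, -0.074, 0.015, 0.157],
  [-1, 0.198, -0.108, 0.015, 0.157],
  [-1, 0.178, -0.139, 0.015, 0.157],
])

```text
t: 11.12
eef_pos: [525.1, -10.3, 204.0]
ee_rot: [-0.002, -0.461, 0.888, 0.001]
wrist_force: [-0.4, 0.1, -0.3]
width: 25.4
```

Emit:
move_arm([
  [-1, 0.153, -0.166, 0.015, 0.157],
  [-1, 0.123, -0.189, 0.015, 0.157],
  [-1, 0.091, -0.207, 0.015, 0.157],
  [-1, 0.056, -0.219, 0.015, 0.157],
  [-1, 0.019, -0.225, 0.015, 0.157],
  [-1, 0, 0, 0, 0],
  [-1, 0, 0, 0, 0],
])

```text
t: 12.0
eef_pos: [562.1, -174.2, 193.3]
ee_rot: [-0.001, -0.071, 0.997, 0.0]
wrist_force: [-0.5, 0.9, 0.5]
width: 25.5
```

```bash
python3 -c "
from h import *
rows(564.4,-173.3,200,-171.8,-1)
c=get('wrist'); save(c['img'],'w6.png',(150,120,362,384),2.2)"
```

```text
at [ 562.1 -174.2  193.3] -171.9 w 25.5 f [-0.5  0.9  0.5] q6 -1.47
[[-1, -0.016, 0.004, -0.045, -0.002]]
```

View pics/w6.png

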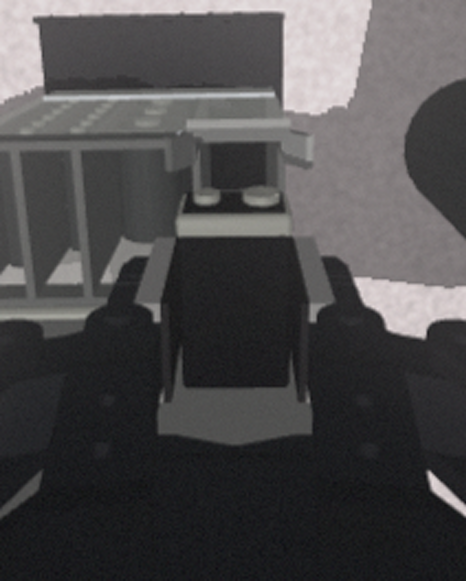

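```bash
python3 -c "
from h import *
np.set_printoptions(suppress=True,precision=4)
c=get('wrist'); print(c['hand_eye'],c['camera_matrix'])
print(held(c,[[150+235.5/2.2,217]],3.8),held(c,[[150+238.5/2.2,120+150/2.2],[150+239.5/2.2,120+122/2.2]],63.3))"
```

```text
[[  -0.0006   -0.9643   -0.2649   67.6111]
 [   1.       -0.0005   -0.0004   -1.4699]
 [   0.0002   -0.2649    0.9643 -125.6017]
 [   0.        0.        0.        1.    ]] [[276.6148   0.     256.2513]
 [  0.     276.6148 194.8026]
 [  0.       0.       1.    ]]
[[20.6451 -1.1318  3.8   ]] [[20.5501 -0.0202 63.3   ]
 [29.6611  0.2823 63.3   ]]
```

```bash
python3 -c "
from h import *
c=get('wrist')
uv=[[155+x/6,185+y/6] for x,y in [(470,150),(470,330),(685,143),(685,330),(570,92),(570,110),(570,362),(570,390)]]
h=held(c,uv,276.8-130); print(h.round(1)); print('x about',(524.1-h[:,0]*.99-h[:,1]*.139).round(1))
img=c['img']; print(cv2.cvtColor(img,cv2.COLOR_RGB2GRAY)[165:200,259])
"
```

```text
[[-23.5 -25.3 146.8]
 [-57.3 -26.1 146.8]
 [-22.3  11.8 146.8]
 [-57.3  12.2 146.8]
 [-13.1  -8.  146.8]
 [-16.3  -8.  146.8]
 [-63.6  -8.3 146.8]
 [-69.1  -8.4 146.8]]
x about [550.9 584.5 544.5 579.2 538.2 541.4 588.2 593.6]
[109 109 109 110 109 109 108 106 142 154 156 153 131 118 120 119 119 117
  81  52  46  47  46  46  50  47  46  45  47  41  46  42  45  45  42]
```

Emit:
move_arm([
  [-1, -0.021, 0.003, 0.1, 0],
  [-1, 0, 0, 0.15, 0],
  [-1, 0, 0, 0.06, 0],
  [-1, 0, 0, 0.06, 0],
  [-1, 0, 0, 0, 0],
])

```text
t: 12.78
eef_pos: [565.6, -173.5, 138.9]
ee_rot: [-0.0, -0.07, 0.998, 0.0]
wrist_force: [-0.9, 0.8, -0.1]
width: 25.5
```

```bash
python3 -c "
from h import *
rows(565.2,-173.3,120,-171.8,-1)"
```

```text
at [ 565.6 -173.5  138.9] -171.9 w 25.5 f [-0.9  0.8 -0.1] q6 -1.47
[[-1, 0.002, 0.001, 0.126, -0.002]]
```

Emit:
move_arm([
  [-1, 0, 0, 0.06, 0],
  [-1, 0, 0, 0.06, 0],
  [-1, 0, 0, 0, 0],
  [-0.22, 0, 0, 0, 0],
  [-0.22, 0, 0, 0, 0],
  [-0.22, 0, 0, 0, 0],
])

```text
t: 13.52
eef_pos: [565.9, -173.7, 121.8]
ee_rot: [0.0, -0.07, 0.998, -0.0]
wrist_force: [-0.5, 0.4, 0.3]
width: 33.5
```

Emit:
move_arm([
  [-0.22, 0, 0, -0.3, 0],
  [-0.22, 0, 0, -0.4, 0],
  [0, 0.2, 0, -0.2, 0],
  [0.2, 0, 0, 0, 0],
])

```text
t: 14.02
eef_pos: [536.1, -178.5, 261.2]
ee_rot: [0.004, -0.07, 0.998, -0.001]
wrist_force: [1.0, 1.0, 0.0]
width: 51.2
```

```bash
python3 -c "
from h import *
rows(550,230,160,-33,0.2)
c=get('wrist'); save(c['img'],'w7.png',(120,130,340,300),3.5)"
```

```text
at [ 536.1 -178.5  261.2] -172.0 w 51.2 f [1. 1. 0.] q6 -1.47
[[0.2, -0.034, 0.192, 0.048, -0.165], [0.2, -0.066, 0.183, 0.048, -0.165], [0.2, -0.097, 0.169, 0.048, -0.165], [0.2, -0.124, 0.15, 0.048, -0.165], [0.2, -0.148, 0.126, 0.048, -0.165], [0.2, -0.168, 0.098, 0.048, -0.165], [0.2, -0.182, 0.068, 0.048, -0.165], [0.2, -0.191, 0.036, 0.048, -0.165], [0.2, -0.195, 0.002, 0.048, -0.165], [0.2, -0.192, -0.031, 0.048, -0.165], [0.2, -0.184, -0.064, 0.048, -0.165], [0.2, -0.17, -0.095, 0.048, -0.165], [0.2, -0.151, -0.123, 0.048, -0.165], [0.2, -0.128, -0.147, 0.048, -0.165]]
```

View pics/w7.png

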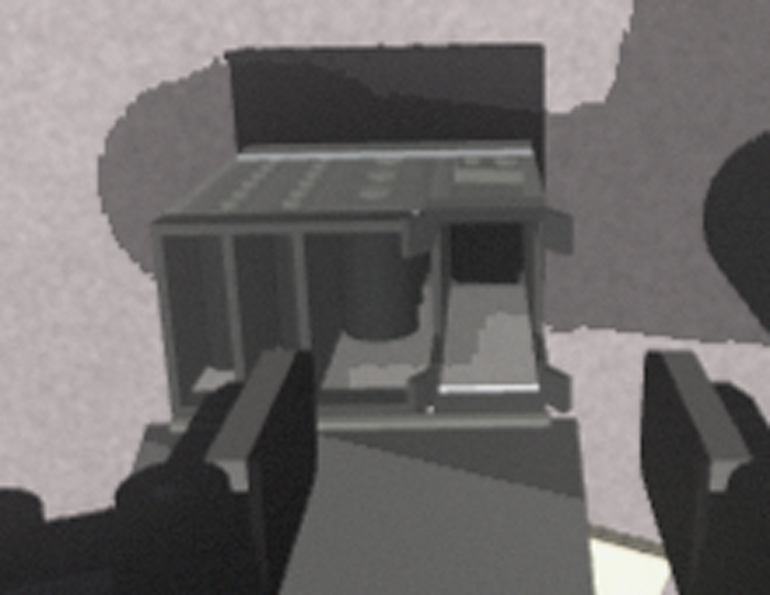

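Emit:
move_arm([
  [0.2, -0.034, 0.192, 0.048, -0.165],
  [0.2, -0.066, 0.183, 0.048, -0.165],
  [0.2, -0.097, 0.169, 0.048, -0.165],
  [0.2, -0.124, 0.15, 0.048, -0.165],
  [0.2, -0.148, 0.126, 0.048, -0.165],
  [0.2, -0.168, 0.098, 0.048, -0.165],
  [0.2, -0.182, 0.068, 0.048, -0.165],
  [0.2, -0.191, 0.036, 0.048, -0.165],
])

```text
t: 15.08
eef_pos: [543.8, 56.6, 197.1]
ee_rot: [-0.001, -0.692, 0.722, 0.001]
wrist_force: [0.5, -0.0, 0.2]
width: 51.1
```

Emit:
move_arm([
  [0.2, -0.195, 0.002, 0.048, -0.165],
  [0.2, -0.192, -0.031, 0.048, -0.165],
  [0.2, -0.184, -0.064, 0.048, -0.165],
  [0.2, -0.17, -0.095, 0.048, -0.165],
  [0.2, -0.151, -0.123, 0.048, -0.165],
  [0.2, -0.128, -0.147, 0.048, -0.165],
  [0.2, 0.1, 0.066, 0, 0],
  [0.2, 0, 0, 0, 0],
])

```text
t: 16.08
eef_pos: [557.9, 213.2, 154.4]
ee_rot: [0.001, 0.958, -0.288, -0.001]
wrist_force: [-0.4, 1.0, 0.1]
width: 51.4
```

```bash
python3 -c "
from h import *
c=get('wrist'); cells(c); rows(568,230,21,-33.5,.2,3)"
```

```text
at [557.9 213.4 154.8] -33.5 w 50.8 f [ 0.6 -0.2 -0. ] q6 0.29
[[0.2, -0.002, -0.043, 0.297, 0.0], [0.2, -0.002, -0.043, 0.297, 0.0], [0.2, -0.002, -0.043, 0.297, 0.0]]
```

Emit:
move_arm([
  [0.2, -0.005, -0.13, -0.05, 0],
  [0.2, 0, 0, 0, 0],
  [0.2, 0, 0, 0, 0],
])

```text
t: 16.5
eef_pos: [567.6, 230.5, 162.7]
ee_rot: [0.0, 0.958, -0.287, -0.0]
wrist_force: [0.1, -0.4, 0.5]
width: 51.0
```

```bash
python3 -c "
from h import *
c=get('wrist'); cells(c); rows(568,230,21,-33.5,.2,3)"
```

```text
at [567.6 230.4 162.8] -33.4 w 51.4 f [ 0.4  0.3 -0.3] q6 0.28
[[0.2, 0.001, 0.0, 0.315, 0.001], [0.2, 0.001, 0.0, 0.315, 0.001], [0.2, 0.001, 0.0, 0.315, 0.001]]
```

```bash
python3 -c "
from h import *
c=get('wrist'); print(pix(c,[[568,230,19.5]])); save(c['img'],'w8.png',None,1.5)
hsv=cv2.cvtColor(c['img'],cv2.COLOR_RGB2HSV); S,V=hsv[...,1],hsv[...,2]
nb=((S<90)|(V<45)).astype(np.uint8); cs,_=cv2.findContours(cv2.morphologyEx(nb,cv2.MORPH_OPEN,np.ones((3,3))),0,2)
for q in cs:
  if cv2.contourArea(q)>100: print(cv2.minAreaRect(q))"
```

```text
[[254.79198748 188.07934137]]
((255.5, 191.5), (383.0, 511.0), 90.0)
```

View pics/w8.png

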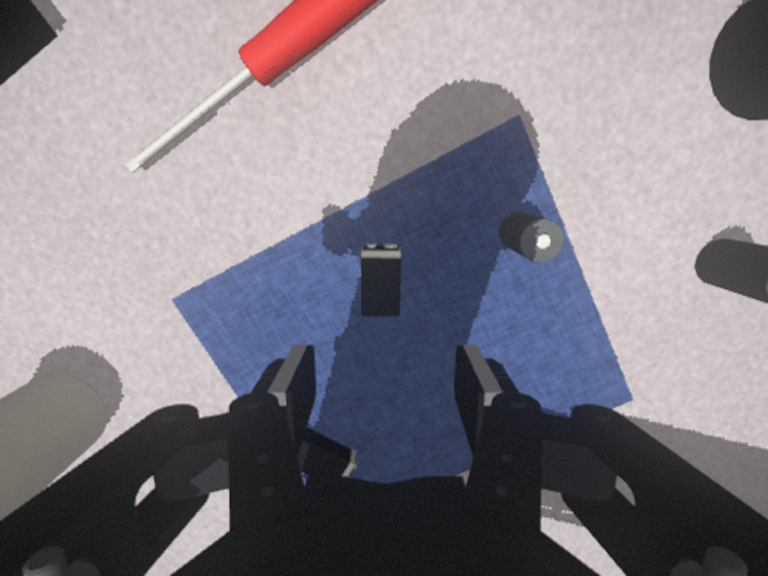

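Emit:
move_arm([
  [0.2, 0, -0.003, 0.35, 0],
  [0.2, 0, 0, 0.35, 0],
  [0.2, 0, 0, 0.24, 0],
  [0.2, 0, 0, 0, 0],
  [-1, 0, 0, 0, 0],
  [-1, 0, 0, 0, 0],
  [-1, 0, 0, 0, 0],
  [-1, 0, 0, 0, 0],
])

```text
t: 17.6
eef_pos: [568.7, 231.7, 23.6]
ee_rot: [-0.001, 0.958, -0.287, 0.001]
wrist_force: [-1.4, -0.4, 7.0]
width: 25.6
```

Emit:
move_arm([
  [-1, 0, 0, -0.2, 0],
  [-1, 0, 0, -0.4, 0],
  [-1, 0, 0, -0.4, 0],
  [-1, 0, 0, -0.3, 0],
  [-1, 0, 0, 0, 0],
])

```text
t: 18.23
eef_pos: [569.5, 231.9, 222.2]
ee_rot: [-0.003, 0.958, -0.287, 0.003]
wrist_force: [-0.0, 0.9, -1.1]
width: 25.3
```

```bash
sed -i 's/np.ones((3,3))),0,2)/np.ones((3,3))),1,2)/' h.py
cat >> h.py <<'E'
def incell(c,zt):
    """held cell: steel cap band along the middle columns -> its tool x of front edge and of rear edge"""
    g=cv2.cvtColor(c["img"],cv2.COLOR_RGB2GRAY)[195:310,248:266].mean(1); d=np.diff(g); a=195+np.argmax(d[:40])+1; b=195+np.argmin(d[:40])+1; r=195+60+np.argmax(d[60:])+1
    print("cap rows",a,b,"rear row",r,"tool x",held(c,[[257,a],[257,b],[257,r]],zt)[:,0].round(1))
E
python3 -c "
from h import *
rows(565.6,-173.5,195,-171.8,-1)
c=get('wrist'); incell(c,3.8)"
```

```text
at [569.5 231.9 222.2] -33.3 w 25.3 f [-0.   0.9 -1.1] q6 0.28
[[-1, 0.105, 0.162, 0.013, 0.165], [-1, 0.131, 0.142, 0.013, 0.165], [-1, 0.153, 0.117, 0.013, 0.165], [-1, 0.171, 0.089, 0.013, 0.165], [-1, 0.184, 0.059, 0.013, 0.165], [-1, 0.191, 0.026, 0.013, 0.165], [-1, 0.193, -0.007, 0.013, 0.165], [-1, 0.189, -0.04, 0.013, 0.165], [-1, 0.179, -0.072, 0.013, 0.165], [-1, 0.164, -0.102, 0.013, 0.165], [-1, 0.144, -0.128, 0.013, 0.165], [-1, 0.12, -0.151, 0.013, 0.165], [-1, 0.092, -0.17, 0.013, 0.165], [-1, 0.062, -0.183, 0.013, 0.165]]
cap rows 213 223 rear row 293 tool x [ 22.9  17.6 -22.6]
```

Emit:
move_arm([
  [-1, 0.105, 0.162, 0.013, 0.165],
  [-1, 0.131, 0.142, 0.013, 0.165],
  [-1, 0.153, 0.117, 0.013, 0.165],
  [-1, 0.171, 0.089, 0.013, 0.165],
  [-1, 0.184, 0.059, 0.013, 0.165],
  [-1, 0.191, 0.026, 0.013, 0.165],
  [-1, 0.193, -0.007, 0.013, 0.165],
  [-1, 0.189, -0.04, 0.013, 0.165],
])

```text
t: 19.27
eef_pos: [564.9, -1.2, 199.2]
ee_rot: [-0.001, -0.553, 0.833, 0.001]
wrist_force: [0.4, -0.2, -1.1]
width: 25.6
```

Emit:
move_arm([
  [-1, 0.179, -0.072, 0.013, 0.165],
  [-1, 0.164, -0.102, 0.013, 0.165],
  [-1, 0.144, -0.128, 0.013, 0.165],
  [-1, 0.12, -0.151, 0.013, 0.165],
  [-1, 0.092, -0.17, 0.013, 0.165],
  [-1, 0.062, -0.183, 0.013, 0.165],
  [-1, 0, 0, 0, 0],
  [-1, 0, 0, 0, 0],
])

```text
t: 20.27
eef_pos: [563.4, -173.6, 188.4]
ee_rot: [-0.001, -0.071, 0.997, 0.0]
wrist_force: [-0.5, 0.4, -0.5]
width: 25.4
```

```bash
python3 -c "
from h import *
rows(566.5,-173.5,138,-171.8,-1,1)
c=get('wrist'); incell(c,3.8)"
```

```text
at [ 563.4 -173.6  188.4] -171.9 w 25.4 f [-0.5  0.4 -0.5] q6 -1.47
[[-1, -0.021, -0.002, 0.336, -0.001]]
cap rows 213 223 rear row 293 tool x [ 22.7  17.5 -22.7]
```

Emit:
move_arm([
  [-1, -0.021, -0.002, 0.1, 0],
  [-1, 0, 0, 0.15, 0],
  [-1, 0, 0, 0.09, 0],
  [-1, 0, 0, 0, 0],
])

```text
t: 20.82
eef_pos: [566.2, -173.2, 136.9]
ee_rot: [-0.002, -0.071, 0.997, 0.0]
wrist_force: [-1.1, 2.2, -1.9]
width: 25.3
```

```bash
python3 -c "
from h import *
rows(566.5,-173.5,121,-171.8,-1)"
```

```text
at [ 566.2 -173.2  136.9] -171.9 w 25.3 f [-1.1  2.2 -1.9] q6 -1.47
[[-1, -0.002, -0.002, 0.106, -0.002]]
```

Emit:
move_arm([
  [-1, 0, 0, 0.06, 0],
  [-1, 0, 0, 0.045, 0],
  [-1, 0, 0, 0, 0],
  [-0.22, 0, 0, 0, 0],
  [-0.22, 0, 0, 0, 0],
  [-0.22, 0, 0, 0, 0],
  [-0.22, 0, 0, -0.3, 0],
  [-0.22, 0, 0, -0.4, 0],
])

```text
t: 21.82
eef_pos: [566.1, -174.1, 227.7]
ee_rot: [-0.002, -0.07, 0.998, 0.0]
wrist_force: [0.2, 0.7, 0.3]
width: 33.0
```

Emit:
move_arm([
  [0, 0.2, 0, -0.2, 0],
  [0.2, 0, 0.35, 0, 0],
  [0.2, -0.005, 0.39, 0.075, 0],
  [0.2, -0.005, 0.39, 0.075, 0],
  [0.2, -0.005, 0.39, 0.075, 0],
  [0.2, -0.005, 0.39, 0.075, 0],
  [0.2, -0.005, 0.39, 0.075, 0],
  [0.2, -0.005, 0.39, 0.075, 0],
])

```text
t: 22.82
eef_pos: [484.7, 223.8, 190.7]
ee_rot: [0.001, -0.07, 0.998, 0.0]
wrist_force: [1.4, -0.1, 0.7]
width: 51.1
```

Emit:
move_arm([
  [0.2, -0.005, 0.39, 0.1, 0],
  [0.2, -0.005, 0.39, 0.1, -0.09],
  [0.2, 0, 0, 0, -0.09],
  [0.2, 0, 0, 0, 0],
  [0.2, 0, 0, 0, 0],
])

```text
t: 23.45
eef_pos: [470.6, 337.7, 161.1]
ee_rot: [0.0, -0.163, 0.987, 0.0]
wrist_force: [0.5, -0.2, 0.1]
width: 51.3
```

```bash
python3 -c "
from h import *
c=get('wrist'); cells(c); print(pix(c,[[472,349,19.5]])); rows(472,349,21,-161,.2,3); c=get('top'); cells(c)"
```

```text
heading -152.2 blob [266. 193.] ctr [471.6 346.7] sides [27.3 50.7]
[[267.87501027 194.18942004]]
at [470.6 337.6 161.2] -161.3 w 51.2 f [ 0.  -0.5 -0.4] q6 -2.21
[[0.2, -0.011, 0.023, 0.312, -0.002], [0.2, -0.011, 0.023, 0.312, -0.002], [0.2, -0.011, 0.023, 0.312, -0.002]]
heading 90.7 blob [269. 336.] ctr [76.4 14.6] sides [22.1 58.3]
heading -133.4 blob [104. 160.] ctr [635.4 570.9] sides [32.4 40.4]
```

Emit:
move_arm([
  [0.2, -0.025, 0.056, 0, -0.14],
  [0.2, 0, 0, 0, 0],
  [0.2, 0, 0, 0, 0],
])

```text
t: 23.92
eef_pos: [471.1, 346.9, 160.7]
ee_rot: [0.0, -0.234, 0.972, 0.0]
wrist_force: [0.4, 0.2, 0.5]
width: 51.2
```

```bash
python3 -c "
from h import *
c=get('wrist'); cells(c); rows(471.7,347,21,-153,.2,3)"
```

```text
heading -152.2 blob [257. 190.] ctr [471.7 346.6] sides [27.2 50.3]
at [471.1 346.9 160.7] -152.9 w 50.9 f [-0.2 -0.2  0.4] q6 -2.07
[[0.2, -0.001, 0.0, 0.311, 0.001], [0.2, -0.001, 0.0, 0.311, 0.001], [0.2, -0.001, 0.0, 0.311, 0.001]]
```

Emit:
move_arm([
  [0.2, 0, 0.003, 0.35, -0.01],
  [0.2, 0, 0, 0.35, 0],
  [0.2, 0, 0, 0.225, 0],
  [0.2, 0, 0, 0, 0],
  [-1, 0, 0, 0, 0],
  [-1, 0, 0, 0, 0],
  [-1, 0, 0, 0, 0],
  [-1, 0, 0, 0, 0],
])

```text
t: 24.98
eef_pos: [471.5, 348.5, 23.9]
ee_rot: [0.001, -0.241, 0.971, 0.001]
wrist_force: [-1.7, 0.3, 4.9]
width: 25.2
```

Emit:
move_arm([
  [-1, 0, 0, -0.2, 0],
  [-1, 0, 0, -0.4, 0],
  [-1, 0, 0, -0.4, 0],
  [-1, 0, 0, -0.2, 0],
  [-1, 0, 0, 0, 0],
])

```text
t: 25.6
eef_pos: [471.6, 348.5, 205.5]
ee_rot: [0.002, -0.241, 0.971, 0.002]
wrist_force: [0.6, 1.0, -0.6]
width: 25.3
```

```bash
python3 -c "
from h import *
rows(568,-173.5,195,-171.8,-1)
c=get('wrist'); incell(c,3.8)"
```

```text
at [471.6 348.5 205.5] -152.1 w 25.3 f [ 0.6  1.  -0.6] q6 -2.06
[[-1, 0.117, -0.375, 0.008, 0.036], [-1, 0.103, -0.379, 0.008, 0.036], [-1, 0.089, -0.383, 0.008, 0.036], [-1, 0.074, -0.386, 0.008, 0.036], [-1, 0.059, -0.389, 0.008, 0.036], [-1, 0.044, -0.391, 0.008, 0.036], [-1, 0.029, -0.392, 0.008, 0.036], [-1, 0.014, -0.393, 0.008, 0.036], [-1, -0.001, -0.393, 0.008, 0.036]]
cap rows 218 228 rear row 297 tool x [ 20.6  15.3 -24.7]
```

Emit:
move_arm([
  [-1, 0.117, -0.375, 0.008, 0.036],
  [-1, 0.103, -0.379, 0.008, 0.036],
  [-1, 0.089, -0.383, 0.008, 0.036],
  [-1, 0.074, -0.386, 0.008, 0.036],
  [-1, 0.059, -0.389, 0.008, 0.036],
  [-1, 0.044, -0.391, 0.008, 0.036],
  [-1, 0.029, -0.392, 0.008, 0.036],
  [-1, 0.014, -0.393, 0.008, 0.036],
])

```text
t: 26.65
eef_pos: [556.8, -117.8, 190.3]
ee_rot: [-0.001, -0.092, 0.996, 0.0]
wrist_force: [0.7, 0.6, -0.4]
width: 25.2
```

Emit:
move_arm([
  [-1, 0, -0.393, 0.008, 0.036],
  [-1, 0, 0, 0, 0],
  [-1, 0, 0, 0, 0],
])

```text
t: 27.02
eef_pos: [567.6, -173.9, 189.2]
ee_rot: [-0.001, -0.073, 0.997, 0.0]
wrist_force: [-0.6, -0.1, -1.2]
width: 25.9
```

```bash
python3 -c "
from h import *
rows(564.7,-173.5,138,-171.8,-1,1)
c=get('wrist'); incell(c,3.8)"
```

```text
at [ 567.6 -173.9  189.2] -171.6 w 25.9 f [-0.6 -0.1 -1.2] q6 -1.46
[[-1, 0.019, 0.006, 0.341, 0.003]]
cap rows 218 228 rear row 297 tool x [ 20.1  14.8 -25.2]
```

Emit:
move_arm([
  [-1, 0.019, 0.005, 0.1, 0.003],
  [-1, 0, 0, 0.15, 0],
  [-1, 0, 0, 0.09, 0],
  [-1, 0, 0, 0, 0],
])

```text
t: 27.58
eef_pos: [564.6, -173.0, 138.4]
ee_rot: [-0.001, -0.072, 0.997, 0.0]
wrist_force: [-1.0, -0.2, 0.0]
width: 25.1
```

```bash
python3 -c "
from h import *
rows(564.7,-173.5,121,-171.8,-1)"
```

```text
at [ 564.6 -173.   138.4] -171.7 w 25.1 f [-1.  -0.2  0. ] q6 -1.47
[[-1, 0.0, -0.004, 0.116, 0.002]]
```

Emit:
move_arm([
  [-1, 0, -0.003, 0.06, 0],
  [-1, 0, 0, 0.055, 0],
  [-1, 0, 0, 0, 0],
  [-0.22, 0, 0, 0, 0],
  [-0.22, 0, 0, 0, 0],
  [-0.22, 0, 0, 0, 0],
  [-0.22, 0, 0, -0.3, 0],
  [-0.22, 0, 0, -0.4, 0],
])

```text
t: 28.58
eef_pos: [564.6, -174.3, 227.5]
ee_rot: [-0.002, -0.072, 0.997, 0.0]
wrist_force: [0.4, -1.0, 0.8]
width: 33.3
```

Emit:
move_arm([
  [0, 0.25, 0, -0.2, 0],
  [0.2, 0, 0, 0, 0],
  [0.2, 0, 0, 0, 0],
])

```text
t: 28.95
eef_pos: [528.2, -179.4, 257.4]
ee_rot: [-0.0, -0.072, 0.997, 0.0]
wrist_force: [0.4, 0.6, -0.4]
width: 51.3
```

```bash
python3 -c "
from h import *
print(pose()[1:2])
c=get('wrist'); w=cv2.resize(c['img'][120:290,120:340],None,fx=2.6,fy=2.6,interpolation=cv2.INTER_CUBIC)
t=get('scene')['img'][150:310,140:330]; t=cv2.resize(t,None,fx=1,fy=1) 
o=np.zeros((w.shape[0]+160,w.shape[1],3),np.uint8); o[:w.shape[0]]=w; o[w.shape[0]:,:190]=t
t2=get('top')['img'][155:275,150:382]; o[w.shape[0]:w.shape[0]+120,200:432]=t2; save(o,'w9.png')"
```

```text
(array([ 528.19225372, -179.44072776,  257.39611198]),)
```

View pics/w9.png

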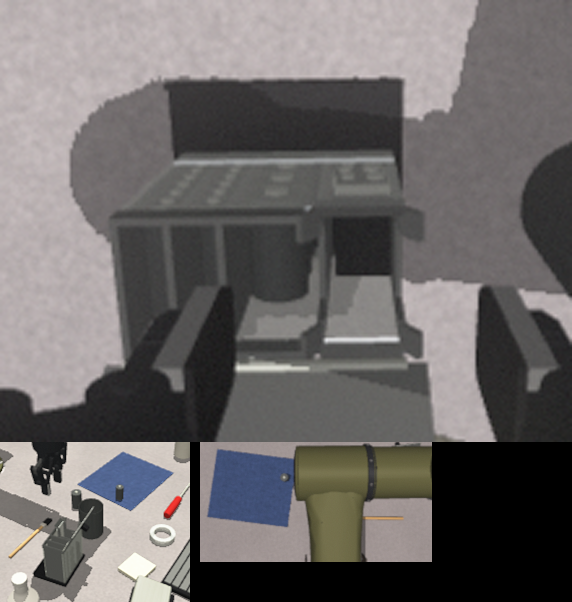

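```bash
python3 -c "
from h import *
rows(652,-170,257,-171.8,-1)"
```

```text
at [ 528.3 -179.4  256.1] -171.8 w 51.0 f [ 0.1  0.2 -0.6] q6 -1.46
[[-1, -0.275, -0.019, -0.002, 0.0], [-1, -0.275, -0.019, -0.002, 0.0], [-1, -0.275, -0.019, -0.002, 0.0]]
```

Emit:
move_arm([
  [-1, -0.275, -0.019, 0, 0],
  [-1, -0.275, -0.019, 0, 0],
  [-1, -0.275, -0.019, 0, 0],
  [-1, 0, 0, 0.25, 0],
  [-1, 0, 0, 0.25, 0],
  [-1, 0, 0, 0, 0],
])

```text
t: 29.85
eef_pos: [650.4, -169.7, 177.3]
ee_rot: [-0.005, -0.072, 0.997, 0.001]
wrist_force: [0.1, -1.0, 0.1]
width: -0.0
```

```bash
python3 -c "
from h import *
rows(545,-182,182,-171.8,-1)"
```

```text
at [ 650.4 -169.7  177.3] -171.7 w -0.0 f [ 0.1 -1.   0.1] q6 -1.47
[[-1, 0.354, 0.01, -0.016, 0.0], [-1, 0.354, 0.01, -0.016, 0.0]]
```

Emit:
move_arm([
  [-1, 0.12, 0.003, -0.01, 0],
  [-1, 0.12, 0.003, 0, 0],
  [-1, 0.12, 0.003, 0, 0],
  [-1, 0.12, 0.003, 0, 0],
  [-1, 0.12, 0.003, 0, 0],
  [-1, 0.1, 0.003, 0, 0],
  [-1, 0, 0, 0, 0],
])

```text
t: 30.72
eef_pos: [547.4, -182.9, 185.9]
ee_rot: [0.001, -0.072, 0.997, -0.0]
wrist_force: [-0.4, -0.5, 0.5]
width: 0.2
```

Emit:
move_arm([
  [-1, 0, 0, 0.06, 0],
  [-1, 0, 0, 0.06, 0],
  [-1, 0, 0, 0.05, 0],
  [-1, 0, 0, 0, 0],
])

```text
t: 31.22
eef_pos: [547.3, -182.4, 157.3]
ee_rot: [-0.001, -0.072, 0.997, 0.0]
wrist_force: [0.2, 0.1, 0.9]
width: 0.2
```

Emit:
move_arm([
  [-1, 0, 0, 0.02, 0],
  [-1, 0, 0, 0.01, 0],
  [-1, 0, 0, 0.007, 0],
  [-1, 0, 0, 0, 0],
])

```text
t: 31.72
eef_pos: [547.7, -182.5, 153.2]
ee_rot: [0.0, -0.072, 0.997, 0.0]
wrist_force: [-0.5, -0.2, 0.6]
width: 0.2
```

Emit:
move_arm([
  [-1, 0, 0, 0.01, 0],
  [-1, 0, 0, 0, 0],
])

```text
t: 31.98
eef_pos: [547.8, -182.6, 152.2]
ee_rot: [0.0, -0.072, 0.997, -0.0]
wrist_force: [-0.3, -0.0, 3.1]
width: -0.1
```

Emit:
move_arm([
  [-1, 0, 0, 0.012, 0],
  [-1, 0, 0, 0, 0],
])

```text
t: 32.22
eef_pos: [547.8, -182.6, 152.0]
ee_rot: [0.001, -0.072, 0.997, -0.0]
wrist_force: [-4.0, 2.3, 10.0]
width: 0.2
```

Emit:
move_arm([
  [-1, 0, 0, -0.3, 0],
  [0, 0.1, 0, -0.35, 0],
  [0, 0, 0, 0, 0],
])

```text
t: 32.6
eef_pos: [533.9, -185.5, 253.1]
ee_rot: [0.004, -0.072, 0.997, -0.001]
wrist_force: [-0.3, 0.4, -0.1]
width: 35.7
```

```bash
cat >> h.py <<'E'
def brush(c,z=5):
    """yellow-brown handle -> its two ends on a plane"""
    hsv=cv2.cvtColor(c["img"],cv2.COLOR_RGB2HSV); m=((hsv[...,0]>8)&(hsv[...,0]<25)&(hsv[...,1]>90)&(hsv[...,2]>60)).astype(np.uint8)
    cs,_=cv2.findContours(cv2.morphologyEx(m,cv2.MORPH_CLOSE,np.ones((5,5))),0,2)
    for q in cs:
        r=cv2.minAreaRect(q)
        if max(r[1])>30 and max(r[1])/min(r[1])>5 and cv2.contourArea(q)>80:
            b=cv2.boxPoints(r); i=int(np.linalg.norm(b[1]-b[0])>np.linalg.norm(b[2]-b[1])); e=np.array([(b[i]+b[i-1])/2,(b[i+1]+b[(i+2)%4])/2]) 
            P=ray(c,e,z); print("handle",e.round(0).tolist(),P.round(1)[:,:2].tolist(),"len",np.linalg.norm(P[1]-P[0]).round(1),"deg",np.degrees(np.arctan2(*(P[1]-P[0])[[1,0]])).round(1))
E
python3 -c "
from h import *
brush(get('wrist')); brush(get('top')); rows(415,-130,160,-90,.2)"
```

```text
handle [[266.0, 79.0], [267.0, 72.0]] [[420.3, -191.3], [412.1, -191.3]] len 8.2 deg -180.0
at [ 533.  -184.5  247.6] -171.8 w 42.6 f [ 0.4  0.8 -0.9] q6 -1.45
[[0.2, 0.081, 0.053, 0.065, -0.151], [0.2, 0.071, 0.065, 0.065, -0.151], [0.2, 0.06, 0.075, 0.065, -0.151], [0.2, 0.048, 0.084, 0.065, -0.151], [0.2, 0.034, 0.09, 0.065, -0.151], [0.2, 0.019, 0.094, 0.065, -0.151], [0.2, 0.004, 0.096, 0.065, -0.151], [0.2, -0.011, 0.096, 0.065, -0.151], [0.2, -0.026, 0.093, 0.065, -0.151]]
```

Emit:
move_arm([
  [0.2, 0.081, 0.053, 0.065, -0.151],
  [0.2, 0.071, 0.065, 0.065, -0.151],
  [0.2, 0.06, 0.075, 0.065, -0.151],
  [0.2, 0.048, 0.084, 0.065, -0.151],
  [0.2, 0.034, 0.09, 0.065, -0.151],
  [0.2, 0.019, 0.094, 0.065, -0.151],
  [0.2, 0.004, 0.096, 0.065, -0.151],
  [0.2, -0.011, 0.096, 0.065, -0.151],
])

```text
t: 33.7
eef_pos: [427.1, -135.6, 167.3]
ee_rot: [-0.001, -0.65, 0.76, 0.001]
wrist_force: [0.1, 0.6, 0.5]
width: 50.9
```

Emit:
move_arm([
  [0.2, -0.026, 0.093, 0.065, -0.151],
  [0.2, 0, 0, 0, 0],
  [0.2, 0, 0, 0, 0],
])

```text
t: 34.08
eef_pos: [415.1, -129.9, 159.4]
ee_rot: [-0.0, -0.705, 0.709, 0.0]
wrist_force: [0.8, -0.4, 1.4]
width: 51.2
```

```bash
sed -i 's/i=int(np.linalg.norm(b\[1\]-b\[0\])>np/i=int(np.linalg.norm(b[1]-b[0])<np/' h.py; python3 -c "
from h import *
c=get('wrist');brush(c); rows(415,-135,20,-90,.2,3); print(pix(c,[[414,-73,5],[416,-264,5]]))"
```

```text
handle [[252.0, 44.0], [255.0, 200.0]] [[417.2, -264.4], [416.6, -115.9]] len 148.5 deg 90.2
at [ 415.2 -130.   159.6] -90.3 w 51.4 f [-0.5  0.2 -0.3] q6 -0.17
[[0.2, 0.011, 0.0, 0.31, -0.002], [0.2, 0.011, 0.0, 0.31, -0.002], [0.2, 0.011, 0.0, 0.31, -0.002]]
[[257.19870019 237.54395361]
 [253.74297311  44.48743455]]
```

Emit:
move_arm([
  [0, 0.03, -0.011, 0.35, 0],
  [-0.2, 0, 0, 0.35, 0],
  [-0.2, 0, 0, 0.2, 0],
  [-0.2, 0, 0, 0.035, 0],
  [-0.2, 0, 0, 0, 0],
  [-1, 0, 0, 0, 0],
  [-1, 0, 0, 0, 0],
  [-1, 0, 0, 0, 0],
], force=25)

```text
t: 35.12
eef_pos: [417.7, -134.3, 21.0]
ee_rot: [0.001, -0.706, 0.708, -0.001]
wrist_force: [-1.1, 0.3, 5.8]
width: 8.3
```

Emit:
move_arm([
  [-1, 0, 0, 0, 0],
  [-1, 0, 0, -0.1, 0],
  [-1, 0, 0, -0.4, 0],
  [-1, 0, 0, -0.4, 0],
  [-1, 0, 0, -0.2, 0],
  [-1, 0, 0, 0, 0],
])

```text
t: 35.88
eef_pos: [417.5, -134.5, 188.0]
ee_rot: [0.002, -0.706, 0.708, -0.002]
wrist_force: [0.1, 0.3, -1.2]
width: 8.9
```

```bash
cat >> h.py <<'E'
def tilt(c):
    """held brush in the jaw plane (tool y=0): handle axis from its lower end and middle, tool x,z"""
    hsv=cv2.cvtColor(c["img"],cv2.COLOR_RGB2HSV); m=((hsv[...,0]>8)&(hsv[...,0]<25)&(hsv[...,1]>90)&(hsv[...,2]>60))
    v,u=np.nonzero(m); ok=abs(u-256)<40; v,u=v[ok],u[ok]; H=c["hand_eye"];K=c["camera_matrix"]
    print("handle rows",v.min(),v.max(),"cols",u[v<v.min()+4].mean().round(1),u[v>v.max()-4].mean().round(1),"width px",(v<v.min()+6).sum()/6,(v>v.max()-6).sum()/6)
    return v.min(),v.max()
def foot(c,s=130):
    """foot row -> tilt, with the grip on the axis at tool (0,0,12.5) and s mm of handle beyond"""
    a,b=tilt(c); H=c["hand_eye"];K=c["camera_matrix"]; th=np.radians(np.arange(-10,90)); P=np.c_[s*np.cos(th),0*th,12.5+s*np.sin(th),1+0*th]
    q=P@np.linalg.inv(H).T; r=q[:,1]/q[:,2]*K[1,1]+K[1,2]; i=np.argmin(abs(r-a)); print("tilt deg",i-10)
E
python3 -c "
from h import *
c=get('wrist');foot(c); rows(500,-160,170,-171.8,-1)"
```

```text
handle rows 0 279 cols 256.3 256.6 width px 19.333333333333332 10.333333333333334
tilt deg 11
at [ 416.8 -134.2  185.7] -90.2 w 8.7 f [ 0.2  0.3 -0.8] q6 -0.16
[[-1, 0.019, -0.062, 0.012, 0.151], [-1, 0.009, -0.064, 0.012, 0.151], [-1, -0.001, -0.065, 0.012, 0.151], [-1, -0.011, -0.064, 0.012, 0.151], [-1, -0.021, -0.061, 0.012, 0.151], [-1, -0.031, -0.057, 0.012, 0.151], [-1, -0.039, -0.051, 0.012, 0.151], [-1, -0.047, -0.044, 0.012, 0.151], [-1, -0.053, -0.037, 0.012, 0.151]]
```

```bash
cat >> h.py <<'E'
def tiltv(name="scene"):
    """handle seen by a fixed camera, cut with the vertical plane of the held brush: elevation and ends"""
    R,p,_=pose(); c=get(name); n=R[:,1]; hsv=cv2.cvtColor(c["img"],cv2.COLOR_RGB2HSV)
    m=((hsv[...,0]>8)&(hsv[...,0]<25)&(hsv[...,1]>90)&(hsv[...,2]>60)).astype(np.uint8)
    w=pix(c,[p])[0]; yy,xx=np.indices(m.shape); m[np.hypot(xx-w[0],yy-w[1])>75]=0
    v,u=np.nonzero(m); K=c["camera_matrix"]; d=np.c_[(np.c_[u,v]-K[[0,1],[2,2]])/K[0,0],np.ones(len(u))]@c["Rc"].T
    X=c["o"]+d*(((p-c["o"])@n)/(d@n))[:,None]; q=(X-p)@R[:,[0]]; a=q[:,0]; z=X[:,2]
    ok=(abs(a)<150)&(z>-20)&(z<p[2]+60); a,z=a[ok],z[ok]; A=np.c_[a,z]; _,_,V=np.linalg.svd(A-A.mean(0),full_matrices=False); t=(A-A.mean(0))@V[0]
    e=A.mean(0)+np.outer([t.min(),t.max()],V[0]); print("n",len(a),"ends (tool x, world z)",e.round(0).tolist(),"elev",np.degrees(np.arctan2(-V[0,1],V[0,0])).round(1))
E
python3 -c "
from h import *
tiltv(); rows(490,-187.3,176,-171.8,-1)"
```

```text
n 118 ends (tool x, world z) [[8.0, 171.0], [129.0, 171.0]] elev -0.2
at [ 416.3 -134.2  184.3] -90.2 w 8.7 f [-0.5 -0.2 -1. ] q6 -0.16
[[-1, 0.039, -0.055, 0.006, 0.151], [-1, 0.03, -0.06, 0.006, 0.151], [-1, 0.02, -0.064, 0.006, 0.151], [-1, 0.01, -0.067, 0.006, 0.151], [-1, -0.001, -0.067, 0.006, 0.151], [-1, -0.011, -0.066, 0.006, 0.151], [-1, -0.022, -0.064, 0.006, 0.151], [-1, -0.031, -0.059, 0.006, 0.151], [-1, -0.04, -0.054, 0.006, 0.151]]
```

Emit:
move_arm([
  [-1, 0.039, -0.055, 0.006, 0.151],
  [-1, 0.03, -0.06, 0.006, 0.151],
  [-1, 0.02, -0.064, 0.006, 0.151],
  [-1, 0.01, -0.067, 0.006, 0.151],
  [-1, 0, -0.067, 0.006, 0.151],
  [-1, -0.011, -0.066, 0.006, 0.151],
  [-1, -0.022, -0.064, 0.006, 0.151],
  [-1, -0.031, -0.059, 0.006, 0.151],
])

```text
t: 36.98
eef_pos: [481.3, -181.7, 175.4]
ee_rot: [-0.002, -0.148, 0.989, 0.0]
wrist_force: [-0.9, 0.2, -1.1]
width: 8.3
```

Emit:
move_arm([
  [-1, -0.04, -0.054, 0.006, 0.151],
  [-1, 0, 0, 0, 0],
  [-1, 0, 0, 0, 0],
], force=20)

```text
t: 37.35
eef_pos: [489.4, -187.4, 175.5]
ee_rot: [-0.001, -0.073, 0.997, 0.0]
wrist_force: [-0.1, -0.0, -0.6]
width: 8.4
```

```bash
python3 -c "
from h import *
tiltv(); rows(490,-187.3,155,-171.8,-1)"
```

```text
n 132 ends (tool x, world z) [[130.0, 162.0], [-16.0, 162.0]] elev -180.0
at [ 489.5 -187.4  175.8] -171.6 w 8.3 f [-0.7 -0.1  1.1] q6 -1.44
[[-1, -0.003, 0.0, 0.139, 0.003]]
```

Emit:
move_arm([
  [-1, 0, 0, 0.08, 0],
  [-1, 0, 0, 0.06, 0],
  [-1, -0.004, 0, 0.046, 0],
  [-1, -0.012, 0, 0.045, 0],
  [-1, 0, 0, 0, 0],
])

```text
t: 38.02
eef_pos: [492.1, -187.4, 141.2]
ee_rot: [-0.001, -0.072, 0.997, -0.0]
wrist_force: [-3.1, -1.0, 2.3]
width: 8.3
```

```bash
python3 -c "
from h import *
tiltv(); rows(490,-187.3,155,-171.8,-1)"
```

```text
n 112 ends (tool x, world z) [[122.0, 84.0], [-15.0, 136.0]] elev -159.1
at [ 492.2 -187.4  141.4] -171.8 w 8.3 f [-4.5 -1.1  1.6] q6 -1.45
[[-1, 0.014, 0.003, -0.091, 0.001]]
```

Emit:
move_arm([
  [-1, -0.02, 0, 0.042, 0],
  [-1, -0.027, 0, 0.038, 0],
  [-1, -0.033, 0, 0.033, 0],
  [-1, 0, 0, 0, 0],
])

```text
t: 38.58
eef_pos: [501.5, -186.2, 123.9]
ee_rot: [-0.004, -0.072, 0.997, -0.0]
wrist_force: [-14.9, -1.6, 6.2]
width: 8.3
```

```bash
python3 -c "
from h import *
tiltv(); rows(490,-187.3,155,-171.8,-1)"
```

```text
n 53 ends (tool x, world z) [[11.0, 97.0], [80.0, 12.0]] elev 50.5
at [ 501.4 -186.2  124. ] -171.8 w 8.7 f [-14.3  -0.8   6.4] q6 -1.45
[[-1, 0.077, 0.004, -0.207, 0.0]]
```

Emit:
move_arm([
  [-1, 0.05, 0, -0.05, 0],
  [-1, 0.1, 0, -0.15, 0],
  [-1, 0, 0, -0.35, 0],
  [-1, 0, 0, -0.35, 0],
  [-1, 0, 0, 0, 0],
  [-1, 0, 0, 0, 0],
])

```text
t: 39.38
eef_pos: [482.3, -188.2, 259.2]
ee_rot: [0.0, -0.072, 0.997, 0.001]
wrist_force: [0.2, 1.8, -1.4]
width: 8.7
```

```bash
python3 -c "
from h import *
tiltv(); rows(547,-52,245,-81.8,-1)"
```

```text
n 79 ends (tool x, world z) [[-7.0, 253.0], [87.0, 149.0]] elev 48.0
at [ 482.  -188.3  258.4] -171.7 w 8.5 f [ 0.3  0.3 -1.3] q6 -1.44
[[-1, -0.062, 0.093, 0.01, -0.167], [-1, -0.077, 0.081, 0.01, -0.167], [-1, -0.09, 0.066, 0.01, -0.167], [-1, -0.1, 0.049, 0.01, -0.167], [-1, -0.107, 0.031, 0.01, -0.167], [-1, -0.111, 0.012, 0.01, -0.167], [-1, -0.112, -0.007, 0.01, -0.167], [-1, -0.109, -0.027, 0.01, -0.167], [-1, -0.102, -0.045, 0.01, -0.167]]
```

Emit:
move_arm([
  [-1, -0.062, 0.093, 0.01, -0.167],
  [-1, -0.077, 0.081, 0.01, -0.167],
  [-1, -0.09, 0.066, 0.01, -0.167],
  [-1, -0.1, 0.049, 0.01, -0.167],
  [-1, -0.107, 0.031, 0.01, -0.167],
  [-1, -0.111, 0.012, 0.01, -0.167],
  [-1, -0.112, -0.007, 0.01, -0.167],
  [-1, -0.109, -0.027, 0.01, -0.167],
])

```text
t: 40.42
eef_pos: [539.4, -67.0, 246.0]
ee_rot: [-0.001, -0.699, 0.715, 0.001]
wrist_force: [1.0, -0.3, 0.5]
width: 8.2
```

Emit:
move_arm([
  [-1, -0.102, -0.045, 0.01, -0.167],
  [-1, -0.04, 0, 0, 0],
  [-1, 0, 0, 0, 0],
  [-1, 0, 0, 0, 0],
])

```text
t: 40.92
eef_pos: [545.7, -46.9, 246.2]
ee_rot: [-0.0, 0.756, -0.654, 0.0]
wrist_force: [-0.6, -0.6, -0.0]
width: 8.3
```

```bash
python3 -c "
from h import *
tiltv(); rows(547,-46,178,-81.8,-1)
c=get('top'); g=cv2.cvtColor(c['img'],cv2.COLOR_RGB2GRAY)
c=get('wrist'); s=get('scene')['img'][120:310,120:300]; o=np.zeros((384,512+270,3),np.uint8); o[:,:512]=c['img']; o[:285,512:]=cv2.resize(s,(270,285)); save(o,'w10.png')"
```

```text
n 143 ends (tool x, world z) [[-2.0, 239.0], [84.0, 140.0]] elev 49.3
at [545.7 -47.  246.3] -81.7 w 8.5 f [-0.1  0.1  0.4] q6 -0.14
[[-1, -0.003, -0.005, 0.228, 0.001], [-1, -0.003, -0.005, 0.228, 0.001]]
```

View pics/w10.png

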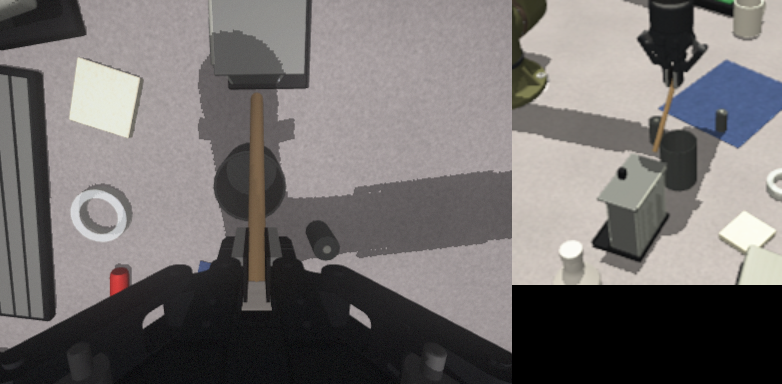

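```bash
python3 -c "
from h import *
c=get('wrist'); P=ray(c,[[214.5,184],[286,184],[250,144],[250,221]],100); print(P.round(1), np.linalg.norm(P[1]-P[0]))
img=c['img'];g=cv2.cvtColor(img,cv2.COLOR_RGB2GRAY); print(g[135:232:2,236]); print(g[184,205:296:2])
P=ray(c,[[225,76],[300,74]],135); print(P.round(1))"
```

```text
[[587.7 -45.9 100. ]
 [516.3 -56.4 100. ]
 [557.8 -90.6 100. ]
 [546.7 -11.7 100. ]] 72.12373231102633
[ 98  96  99 100 104 103  64  50  45  57  58  61  61  63  60  60  62  61
  60  61  59  62  60  62  60  59  57  55  47  47  46  50  49  51  49  46
  47  49  45  49  46  62  90  88  91  93  89  84  77]
[160 157 158 160 145  62  48  52  50  50  49  46  46  57  61  59  59  62
  60  58  60  61  70  86  94  93 101 103 101  88  61  59  61  54  40  47
  46  47  48  55  91 159 161 162 160 162]
[[ 584.5 -143.6  135. ]
 [ 525.8 -153.7  135. ]]
```

Emit:
move_arm([
  [-1, 0, 0, 0.22, 0],
  [-1, 0, 0, 0.23, 0],
  [-1, 0.07, 0, 0, 0],
  [-1, 0.05, 0, 0, 0],
  [-1, 0.04, 0, 0, 0],
  [-1, 0.04, 0, 0, 0],
  [-1, 0, 0, 0, 0],
])

```text
t: 42.05
eef_pos: [550.7, -76.2, 179.3]
ee_rot: [-0.001, 0.757, -0.653, 0.0]
wrist_force: [0.2, 3.0, -0.2]
width: 8.5
```

```bash
python3 -c "
from h import *
tiltv(); rows(547,-46,178,-81.8,-1)"
```

```text
n 89 ends (tool x, world z) [[2.0, 173.0], [39.0, 105.0]] elev 61.9
at [550.5 -76.1 179.1] -81.6 w 8.3 f [ 0.7  2.7 -0. ] q6 -0.08
[[-1, -0.202, -0.006, 0.007, 0.004]]
```

Emit:
move_arm([
  [-1, 0.04, 0, 0, 0],
  [-1, 0.04, 0, 0, 0],
  [-1, 0.01, 0, 0, 0],
  [-1, 0, 0, 0, 0],
  [-1, -0.1, 0, 0, 0],
  [-1, -0.1, 0, -0.2, 0],
  [-1, 0, 0, -0.3, 0],
  [-1, 0, 0, 0, 0],
])

```text
t: 43.1
eef_pos: [549.1, -59.4, 258.4]
ee_rot: [-0.002, 0.757, -0.653, 0.003]
wrist_force: [0.1, -0.0, -1.0]
width: 8.8
```

```bash
python3 -c "
from h import *
tiltv(); rows(547,-46,178,-81.8,-1)
c=get('wrist'); save(c['img'],'w11.png',(120,60,400,330),2.2)"
```

```text
n 137 ends (tool x, world z) [[-1.0, 247.0], [67.0, 140.0]] elev 57.6
at [548.4 -59.2 255.7] -81.5 w 8.2 f [-1.2  0.2 -0.6] q6 -0.11
[[-1, -0.044, -0.002, 0.259, 0.002], [-1, -0.044, -0.002, 0.259, 0.002]]
```

View pics/w11.png

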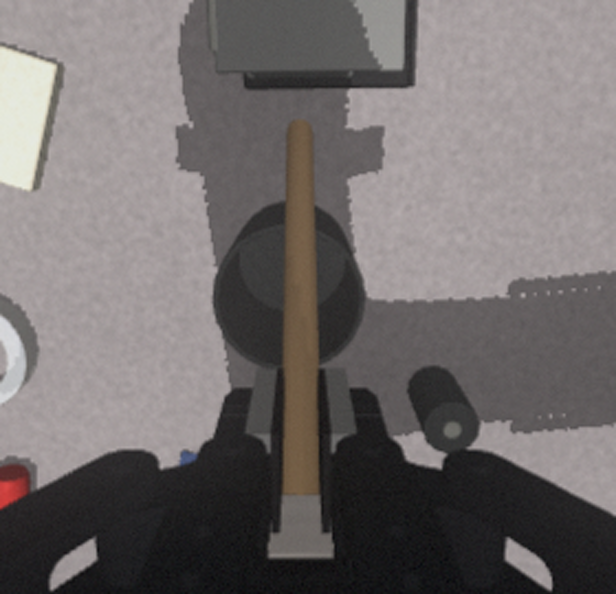

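```bash
python3 -c "
from h import *
c=get('wrist'); P=ray(c,[[120+x/2.2,60+y/2.2] for x,y in [(290,298),(214,295),(365,295),(290,229),(290,367)]],100); print(P.round(1), np.linalg.norm(P[1]-P[2]),np.linalg.norm(P[3]-P[4]))
rows(554,-88,180,-81.8,-1)"
```

```text
[[550.6 -49.8 100. ]
 [586.6 -45.9 100. ]
 [515.5 -56.4 100. ]
 [555.3 -82.5 100. ]
 [545.6 -14.9 100. ]] 71.85630358830474 68.32646529983661
at [547.5 -59.4 252.8] -81.6 w 8.4 f [0.1 0.1 0.1] q6 -0.11
[[-1, 0.098, -0.007, 0.243, 0.002], [-1, 0.098, -0.007, 0.243, 0.002]]
```

Emit:
move_arm([
  [-1, 0, -0.005, 0.25, 0],
  [-1, 0, 0, 0.23, 0],
  [-1, 0.1, 0, 0, 0],
  [-1, 0.08, 0, 0, 0],
  [-1, 0.04, 0, 0, 0],
  [-1, 0.04, 0, 0, 0],
  [-1, 0.04, 0, 0, 0],
  [-1, 0.03, 0, 0, 0],
])

```text
t: 44.25
eef_pos: [555.9, -109.1, 181.8]
ee_rot: [-0.0, 0.757, -0.653, 0.0]
wrist_force: [0.3, 2.6, 0.3]
width: 8.2
```

Emit:
move_arm([
  [-1, 0.015, 0, 0, 0],
  [-1, 0, 0, 0, 0],
  [-1, -0.15, 0, 0, 0],
  [-1, -0.15, 0, -0.2, 0],
  [-1, 0, 0, -0.3, 0],
  [-1, 0, 0, 0, 0],
])

```text
t: 45.0
eef_pos: [550.8, -66.7, 261.3]
ee_rot: [-0.002, 0.757, -0.653, 0.003]
wrist_force: [-0.1, -0.7, 0.6]
width: 8.3
```

```bash
python3 -c "
from h import *
tiltv(); rows(547,-46,178,-81.8,-1)"
```

```text
n 122 ends (tool x, world z) [[-2.0, 239.0], [48.0, 132.0]] elev 65.0
at [550.2 -66.5 258.5] -81.6 w 8.3 f [ 0.9 -0.1 -1.3] q6 -0.1
[[-1, -0.069, 0.0, 0.268, 0.002], [-1, -0.069, 0.001, 0.268, 0.002]]
```

```bash
python3 -c "
from h import *
rows(546.3,-20.3,250,-81.8,-1)"
```

```text
at [550.2 -66.5 258.5] -81.6 w 8.3 f [ 0.9 -0.1 -1.3] q6 -0.1
[[-1, -0.308, -0.02, 0.057, 0.004]]
```

Emit:
move_arm([
  [-1, -0.16, -0.01, 0, 0.003],
  [-1, -0.15, -0.01, 0, 0],
  [-1, 0, 0, 0.1, 0],
  [-1, 0, 0, 0.15, 0],
  [-1, 0, 0, 0.1, 0],
  [-1, 0, 0, 0, 0],
])

```text
t: 45.8
eef_pos: [545.0, -20.7, 202.0]
ee_rot: [0.002, 0.756, -0.655, -0.001]
wrist_force: [0.4, -0.2, -0.3]
width: 8.4
```

```bash
python3 -c "
from h import *
tiltv(); rows(546.3,-20.3,145,-81.8,-1)"
```

```text
n 103 ends (tool x, world z) [[-0.0, 179.0], [43.0, 82.0]] elev 65.9
at [545.6 -20.6 203.6] -81.8 w 8.4 f [0.6 1.  0. ] q6 -0.19
[[-1, -0.001, -0.005, 0.391, 0.0]]
```

Emit:
move_arm([
  [-1, 0, 0, 0.12, 0],
  [-1, 0, 0, 0.12, 0],
  [-1, 0, 0, 0.1, 0],
  [-1, 0, 0, 0, 0],
])

```text
t: 46.35
eef_pos: [545.0, -20.2, 151.2]
ee_rot: [0.001, 0.756, -0.654, -0.001]
wrist_force: [0.1, -0.5, -0.3]
width: 8.1
```

Emit:
move_arm([
  [-1, 0, 0, 0.03, 0],
  [-1, 0, 0, 0.02, 0],
  [-1, 0, 0, 0, 0],
])

```text
t: 46.72
eef_pos: [545.8, -20.0, 145.7]
ee_rot: [-0.0, 0.756, -0.654, -0.0]
wrist_force: [-0.1, 0.1, 0.0]
width: 8.6
```

Emit:
move_arm([
  [-1, 0, 0, 0.02, 0],
  [-1, 0, 0, 0, 0],
])

```text
t: 46.98
eef_pos: [545.7, -20.0, 142.4]
ee_rot: [0.0, 0.756, -0.654, -0.0]
wrist_force: [-0.5, 1.3, -0.0]
width: 8.5
```

Emit:
move_arm([
  [-1, 0, 0, 0.02, 0],
  [-1, 0, 0, 0, 0],
])

```text
t: 47.22
eef_pos: [545.7, -20.0, 139.3]
ee_rot: [0.0, 0.756, -0.654, -0.0]
wrist_force: [0.3, -0.1, 0.7]
width: 8.2
```

Emit:
move_arm([
  [-1, 0, 0, 0.015, 0],
  [-1, 0, 0, 0, 0],
])

```text
t: 47.48
eef_pos: [545.7, -20.1, 137.2]
ee_rot: [0.0, 0.756, -0.654, -0.0]
wrist_force: [0.3, -0.1, 0.3]
width: 8.5
```

```bash
python3 -c "
from h import *
tiltv(); rows(546.3,-20.3,137,-81.8,-1)"
```

```text
n 61 ends (tool x, world z) [[1.0, 128.0], [18.0, 65.0]] elev 75.0
at [545.8 -20.1 137.3] -81.8 w 8.3 f [ 0.4  0.7 -0.2] q6 -0.19
[[-1, 0.002, -0.003, 0.002, 0.001]]
```

Emit:
move_arm([
  [-1, 0, 0, 0.015, 0],
  [-1, 0, 0, 0, 0],
])

```text
t: 47.78
eef_pos: [545.9, -20.0, 135.2]
ee_rot: [-0.0, 0.756, -0.654, -0.0]
wrist_force: [0.4, -0.0, 0.4]
width: 8.3
```

Emit:
move_arm([
  [-1, 0, 0, 0.015, 0],
  [-1, 0, 0, 0, 0],
])

```text
t: 48.02
eef_pos: [546.6, -19.6, 134.3]
ee_rot: [-0.001, 0.756, -0.654, 0.001]
wrist_force: [-0.3, 2.4, 4.7]
width: 8.1
```

```bash
python3 -c "
from h import *
R,p,s=pose();print(p,s['wrist_force']); tiltv()
s=get('scene')['img'][130:270,170:310]; c=get('wrist')['img']; o=np.zeros((400,790,3),np.uint8); o[:,:400]=cv2.resize(s,(400,400),interpolation=2); o[:,400:]=cv2.resize(c[60:330,120:383],(390,400)); save(o,'w12.png')"
```

```text
[546.58420323 -19.61898309 134.33568172] [-0.28063738  2.37975237  4.74117291]
n 58 ends (tool x, world z) [[2.0, 115.0], [20.0, 64.0]] elev 70.8
```

View pics/w12.png

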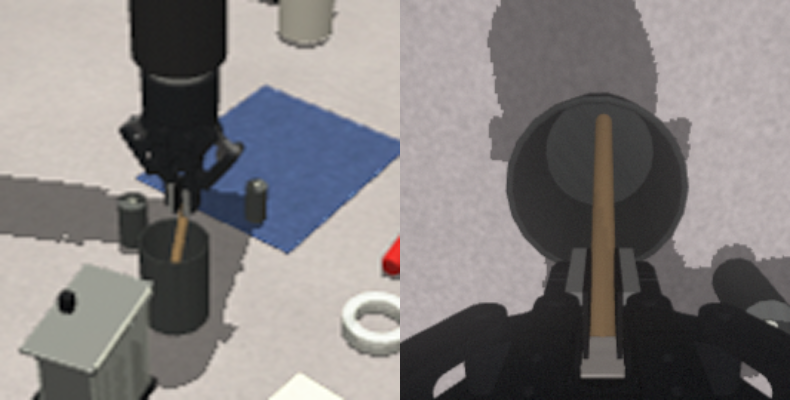

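Emit:
move_arm([
  [-1, 0, 0, -0.008, 0],
  [-0.65, 0, 0, 0, 0],
  [-0.6, 0, 0, 0, 0],
  [-0.3, 0, 0, 0, 0],
  [0.2, 0, 0, 0, 0],
  [0.6, 0, 0, 0, 0],
  [0.6, 0, 0, 0, 0],
  [0.6, 0, 0, 0, 0],
])

```text
t: 49.18
eef_pos: [545.8, -20.1, 134.2]
ee_rot: [-0.0, 0.756, -0.654, -0.0]
wrist_force: [0.3, 0.5, -0.3]
width: 68.2
```

Emit:
move_arm([
  [0.6, 0, 0, -0.1, 0],
  [0.6, 0, 0, -0.3, 0],
  [0.6, 0, 0, -0.4, 0],
  [0.6, 0.3, 0, -0.2, 0],
  [0.6, 0.3, 0, 0, 0],
  [0.6, 0, 0, 0, 0],
])

```text
t: 49.92
eef_pos: [558.8, -111.5, 285.4]
ee_rot: [-0.0, 0.755, -0.656, 0.0]
wrist_force: [0.3, 0.8, -0.7]
width: 68.2
```

```bash
python3 -c "
from h import *
R,p,s=pose();print(p,s['wrist_force'],s['width'])
s=get('scene')['img'][110:310,140:340]; c=get('wrist')['img']; o=np.zeros((400,800,3),np.uint8); o[:,:400]=cv2.resize(s,(400,400),interpolation=2); o[:,400:]=cv2.resize(c[:,64:448],(400,400)); save(o,'w13.png')"
```

```text
[ 558.80007851 -111.48005645  285.40386281] [ 0.34719476  0.7817045  -0.73613158] 68.15715615009351
```

```bash
cat > chk.py <<'E'
from h import *
psi=np.radians(8.2);ex=np.array([np.cos(psi),np.sin(psi),0]);ey=np.array([-np.sin(psi),np.cos(psi),0]);C=np.array([550.6,-50,0])
def msk(c):
    hsv=cv2.cvtColor(c["img"],cv2.COLOR_RGB2HSV); m=((hsv[...,0]>8)&(hsv[...,0]<25)&(hsv[...,1]>90)&(hsv[...,2]>50)).astype(np.uint8)
    w=pix(c,[C+[0,0,110]])[0]; yy,xx=np.indices(m.shape); m[np.hypot(xx-w[0],yy-w[1])>90]=0; v,u=np.nonzero(m); return np.c_[u,v]
for n in ("scene","wrist"):
    c=get(n); q=msk(c).astype(float)
    if len(q)<8: print(n,"few"); continue
    K=c["camera_matrix"]; d=np.c_[(q-K[[0,1],[2,2]])/K[0,0],np.ones(len(q))]@c["Rc"].T
    X=c["o"]+d*(((C-c["o"])@ex)/(d@ex))[:,None]; A=np.c_[(X-C)@ey,X[:,2]]; _,_,V=np.linalg.svd(A-A.mean(0),full_matrices=False); t=(A-A.mean(0))@V[0]
    e=A.mean(0)+np.outer([t.min(),t.max()],V[0]); print(n,len(q),"ends (ey from cup, z)",e.round(0).tolist(),"elev",np.degrees(np.arctan2(V[0,1],V[0,0])).round(1)%180)
    if n=="wrist":
        g=cv2.cvtColor(c["img"],cv2.COLOR_RGB2GRAY); w=pix(c,[C+[0,0,100],C+37*ex+[0,0,100],C-37*ex+[0,0,100]]).round(1); print(w.tolist()); r=int(w[0,1]); a=int(min(w[1:,0]))-14; b=int(max(w[1:,0]))+14; print(a,g[r,a:b:2].tolist())
E
python3 chk.py
```

```text
scene 79 ends (ey from cup, z) [[47.0, 138.0], [10.0, 64.0]] elev 63.3
wrist 384 ends (ey from cup, z) [[-226.0, 626.0], [1038.0, -2152.0]] elev 114.5
[[255.4, 229.0], [224.7, 229.0], [286.2, 229.0]]
210 [151, 142, 92, 92, 93, 91, 96, 57, 51, 44, 45, 46, 48, 46, 42, 46, 46, 46, 47, 44, 44, 53, 86, 94, 95, 57, 46, 43, 45, 45, 40, 44, 42, 43, 41, 42, 52, 66, 91, 92, 91, 90, 92, 88, 91]
```

Emit:
move_arm([
  [0.6, 0.3, 0, -0.2, 0],
  [0.6, 0.2, 0, 0, 0],
  [0.6, 0, 0, 0, 0],
  [0.6, 0, 0, 0, 0],
  [0.6, 0, 0, 0, 0],
  [0.6, 0, 0, 0, 0],
  [0.6, 0, 0, 0, 0],
  [0.6, 0, 0, 0, 0],
])

```text
t: 51.12
eef_pos: [569.5, -183.2, 314.2]
ee_rot: [-0.0, 0.756, -0.654, 0.0]
wrist_force: [-0.1, 0.5, 0.3]
width: 68.2
```

```bash
python3 chk.py 2>&1 | head -1; python3 -c "
from h import *
c=get('top'); cells(c)
print(arm.job_done())"
```

```text
scene 81 ends (ey from cup, z) [[47.0, 139.0], [11.0, 64.0]] elev 64.3
heading 46.6 blob [105. 160.] ctr [636.2 570.2] sides [34.7 40.4]
heading 79.9 blob [379. 154.] ctr [ 676.  -344.1] sides [20.8 47. ]
the job is handed in; nothing more can be done
None
```

The job is done and handed in at about 51 s of the 210 s allowed.

- **Batteries:** There were three 9 V batteries on the mat. I opened the lid and lowered all three into the 9 V column with their terminals to the front. The picture after the last one showed an empty mat, a flat top battery and the steel caps at the clear front.
- **Lid:** I swung it shut, and the fingers met a firm stop at rim height. Later pictures showed it closed.
- **Brush:** I tipped it against the lid's front edge and then the dispenser's side, stood it in the cup until its foot met the floor, and let go. The last measurement put it at about 64° elevation, against the rim on the side away from the dispenser. The top of the handle was where it should be with the foot on the floor, and it was unchanged about a second later. The cup had not moved.

**Checks that failed or disagreed:**
- The picture limit stopped me viewing the last image after release, so the final brush state rests on the scene-camera measurement alone. The wrist-camera version of that check gave no usable result.
- The top camera's first cup estimate differed from the wrist camera's by about 7–10 mm. I used the wrist value.
- The last top-camera scan for leftover batteries found two dark patches, both well off the mat. I took them for desk objects and handed in without looking closer.
- I did not check separately that the other desk items are where they were. I saw no sign of contact with them.

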